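Fit the missing phase barrier in a spring-cover terminal box

ROBOT

A 7-joint arm with a two-finger parallel gripper is mounted at the origin on a cart in front of the work surface, level with it; the furniture and walls round the work are solid. World frame = base frame: x ahead of the robot, y to its left, z up, the work surface at z = 0. Lengths are in m, angles in rad, forces in N, time in s.
With the tool pointing down it reaches from about 0.425 to 0.975 m from the base axis. Payload 16.7 kg.
Tool frame: the origin (TCP) lies on the centre line of the jaws, within the pads' length; the fingertips stand 8 mm ahead of it and the grasp point (between the pads) lies 11 mm behind it; z points along the fingers, y is the line along which they close (so a half turn about z gives the same grasp; the last joint's range is limited). The gripper opens to 85 mm and grips with 20 to 120 N. Pads are 22 mm wide; open, the fingers measure 114 mm over their backs; the gripper's body (76 mm by 85 mm) begins 54 mm behind the grasp point. The pads swing forward as they close: fully open they stand 13 mm farther back than shut.
Start: joints at [1.101, 0.426, 0.074, 1.606, -0.034, 1.111, -0.067], TCP at [0.213, -0.641, 0.239] pointing down, gripper open.
Joint ranges: [-2.85, 2.85], [-0.5, 2.14], [-1.23, 1.37], [0.21, 2.46], [-1.02, 4.16], [0.16, 2.05], [-2.73, 2.73]. Speed limits (rad/s): [1.89, 1.89, 2.39, 2.39, 3.01, 3.01, 3.01].

INTERFACE

Orientations are given as a rotation vector (axis times angle).
In Python, from bench import robot gives the robot as it stands.
- The arm moves only by the shell command python3 shift.py 'ROWS' [OPENING] [FORCE]. ROWS is a JSON list of rows, 1 to 10 of them, each an object with the fields tx, ty, tz (the shift in shares of the most that a row can go, 1 being 62.5 mm), ax, ay, az (a rotation vector in rad); a field left out counts as zero; each row shifts and turns the commanded pose from where the row before left it, along the tool's axes as they then stand; what a row does not reach is not made up. A row lasts 1/8 s, in which the tool goes at most 0.0625 m and 0.188 rad, less where a joint would pass 70% of its speed; a pose out of reach is approached as far as the arm can. OPENING is the opening from 0.0 (shut) to 1.0 (fully open), set as the command begins (- or left out keeps the last). The fingers move at their own pace and stop on an object; FORCE is the grip in N (left out, the last holds). Time passes only in rows, so rows that do not move let the fingers close. It prints the time, the measured TCP pose, the force, the opening and the grip force at its end. Input that does not fit is refused with a message, and nothing moves.
- robot.read_state(): the state, without advancing time (a new reading comes with each control period).
- robot.grab_frame(name): name is "scene" or "side" or "wrist"; returns (picture, depth): 384x512x3 uint8, red, green, blue; 384x512 float32, m along the optical axis (not along the pixel's ray), 0 where there is no reading.
- robot.camera_params(name): a dict with "K" (3x3 intrinsics, pixels), "k1" (the pictures are not rectified: a ray, as slopes to the right and down, at radius r is drawn at 1 + k1 r^2 times it, then the intrinsics apply), "R" (3x3) and "t" (3): a world point X has camera coordinates R X + t. Camera axes: x right, y down, z forward; pixel columns grow to the right and rows downward; lengths in m; the calibration is good to about 2 mm. A picture is of the moment at which its call begins: read the wrist's pose just before it. camera_params takes no time and is no camera call; for the wrist camera it gives the pose at the moment of the call.
- robot.finish_job(): hands the job in; it is judged then, once.
The state is a dict: "time_s": time; "joint_pos": joint angles; "dq": joint speeds; "effort": joint torques, N m; "eef_pos": TCP position; "tcp_rot": TCP orientation; "contact_force": force on the tool from outside, world axes, zero at the start; "moment": the same for the moment, N m; "opening": opening from 0.0 (shut) to 1.0 (fully open); "gripper_force": force on a finger pad.
Only numpy, scipy, OpenCV 4.12 (cv2) and the standard library are available. Lean on these libraries where they do the work, as an engineer would, in place of code of your own. Each camera call takes 0.05 s, during which the arm holds its last target. There are 200 camera calls.

TASK

First press the release button so that the terminal box's cover springs fully open. Then slide the thin barrier that lies on the surface plate well out over the plate's edge, so that it can be gripped by its sides, lean it lengthwise in the V-block's groove and let go, so as to take a fresh grip on it. Fit it upright and fully down in the empty pair of guides in the box, leave the cover open, and do not disturb the plug box, bracket, capacitor, relay or screwdriver.

Things in the scene. Friction and masses are not known exactly. Their poses are not given: they have to be found in the camera images.
- barrier: the missing barrier: thin plate of brown insulating board, 96 x 60 x 2 mm, about 40 g, loose, at first flat on the surface plate, where it is too thin to grip; fingertips pressed on it with 6 to 10 N drag and turn it. Origin at the centre of its underside as it first lies; x along its length, y along its width, z through the thickness (up at first). Both ends and both faces are alike
- barrier_end_a (a point): middle of the barrier's end edge at its +x end (48 mm from the origin along x, mid-thickness)
- barrier_end_b (a point): middle of the barrier's end edge at its -x end (48 mm from the origin along -x, mid-thickness)
- surface_plate: heavy cast-iron surface plate that does not move, 200 (x) x 250 (y) x 50 mm high, with a smooth ground top; origin at the centre of its underside, x and y along its sides. Below the 18 mm thick top slab the skirt is set in by 8 mm
- v_block: heavy dark iron V-block that does not move, 40 (x) x 116 (y) x 66 mm high; origin at the centre of its underside. An open 90 degree groove 48 mm deep runs along its x; each flank slopes at 45 degrees and is 68 mm long, so the barrier laid lengthwise down a flank leans at 45 degrees, reaching 28 mm past the flank's top and 10 mm out at each side
- v_groove (a point): the bottom line of the V groove, at mid-width of the block, 18 mm above its underside; axes as the V-block's
- terminal_box: grey terminal box screwed to the bench: base 150 (x) x 116 (y) x 45 mm high, 4 mm walls and floor, under a 62 mm deep cover. Origin at the centre of its underside, -x is the front. Inside, between rows of terminals 27 mm high, stand two pairs of black guides at x = -22 (empty) and +22 mm (holding a fixed barrier like the missing one, its top 100 mm above the origin)
- slot (a point): middle of the floor between the empty guides, 4 mm above the box's underside; x through the barrier's thickness, y along its width, z up. The two channels face each other, 5 mm wide inside (barrier 2), 63 mm apart at their backs (barrier 60), rise 38 mm above the floor (backs 43) and flare at the mouth. The seated barrier's lower end is on the floor, its upper end 96 mm above
- cover (a joint): angle of the box's cover: 0 shut and latched, 1.75 at its stop (fully open, standing up behind the box, 200 mm high). Hinged along the rear rim (75 mm behind the box's centre); a spring throws it open when the catch lets go, its front rising straight up, so keep the hand to the front of it
- button_top (a point): top centre of the round black release button, 21 mm across, on the latch housing in front of the box, 106 mm before the box's centre, 56 mm above the bench and 31 mm before the cover's front wall, which is 108 mm high; press straight down 6 mm, 5 N at full travel; the catch lets go at about 4 mm and the button springs back
- plug_box: small black plug box with five white plugs on top, on the surface plate, 50 x 55 x 45 mm, loose; origin at the centre of its underside
- bracket: rusty bent angle bracket standing on the surface plate, 30 x 50 x 50 mm, loose; origin at the centre of its underside
- capacitor_can: grey metal capacitor can with two terminals, standing on the bench beside the surface plate, 35 mm across, 73 mm high, loose; origin at the centre of its underside
- relay: plug-in relay, cream with a black foot, on the bench beside the surface plate, 60 x 50 x 70 mm, loose; origin at the centre of its underside
- screwdriver: black-handled screwdriver lying on the bench by the robot, 172 mm long, 31 mm high, loose; origin at the middle of the underside

How it is judged:
By the outcome, as a careful person would: the job done as asked, in the order asked, and still so for the second after the job is handed in, with the robot touching nothing.
It also fails if it takes over 72 s, if anything falls off the work surface, if the arm or the gripper's body presses on something with over 40 N, if the wrist force passes 120 N, or if a joint passes its speed limit or range.

## Working session

There is one attempt and no reset: what is moved stays moved. The work goes in short steps, Python scripts to look and compute and a shell command to move; the robot and the scene stay as the last step left them, time stands still between calls to the robot, and variables do not carry over. Pictures are saved under pics/ and viewed, at most 10 in all, crops included, and the job is handed in when it is done.

```bash
ls; mkdir -p pics; cat > h.py <<'E'
import numpy as np, cv2
from scipy.spatial.transform import Rotation as Rn
from bench import robot
def grab(n):
    p=robot.camera_params(n); im,d=robot.grab_frame(n); return im,d,p
def cloud(d,p):
    K=np.array(p["K"],float); k1=p["k1"]; h,w=d.shape
    v,u=np.mgrid[:h,:w]
    x=(u-K[0,2])/K[0,0]; y=(v-K[1,2])/K[1,1]
    a,b=x.copy(),y.copy()
    for _ in range(8):
        s=1+k1*(a*a+b*b); a,b=x/s,y/s
    C=np.stack([a*d,b*d,d],-1)
    W=(C-np.array(p["t"]))@np.array(p["R"]); W[d<=0]=np.nan
    return W
def proj(X,p):
    c=np.array(p["R"])@np.array(X)+np.array(p["t"]); a,b=c[:2]/c[2]; s=1+p["k1"]*(a*a+b*b)
    K=np.array(p["K"]); return K[0,0]*a*s+K[0,2],K[1,1]*b*s+K[1,2]
def save(n,im): cv2.imwrite(n,cv2.cvtColor(im,cv2.COLOR_RGB2BGR))
E
python3 - <<'E'
from h import *
np.set_printoptions(precision=4,suppress=True)
s=robot.read_state(); print(s)
for n in("scene","side"):
    im,d,p=grab(n); save(f"pics/{n}0.png",im); np.savez(f"{n}0.npz",W=cloud(d,p),im=im)
    print(n,-np.array(p["R"]).T@p["t"],p["k1"],p["K"][0])
E
```

```text
bench.py
pics
shift.py
{'time_s': 0.0, 'joint_pos': array([ 1.1005,  0.4267,  0.0738,  1.6066, -0.0341,  1.1108, -0.0671]), 'dq': array([-0.0004, -0.0002,  0.0004, -0.0003, -0.0002, -0.0005, -0.0005]), 'effort': array([  0.002 , -94.9803,   3.7617, -46.3516,   0.0194,   0.0098,
        -0.0001]), 'eef_pos': array([ 0.2127, -0.6402,  0.2386]), 'tcp_rot': array([-3.1   , -0.5016,  0.0004]), 'contact_force': array([-1.1344, -0.7653,  0.1546]), 'moment': array([ 0.0096,  0.0235, -0.0068]), 'gripper_force': 0.0, 'opening': 0.9992198795804925}
scene [-0.0634  0.7441  0.6079] -0.09333470531662855 [411.5738   0.     258.4745]
side [0.3461 1.3141 1.0711] -0.12317764713393373 [492.298   0.    249.012]
```
View pics/scene0.png

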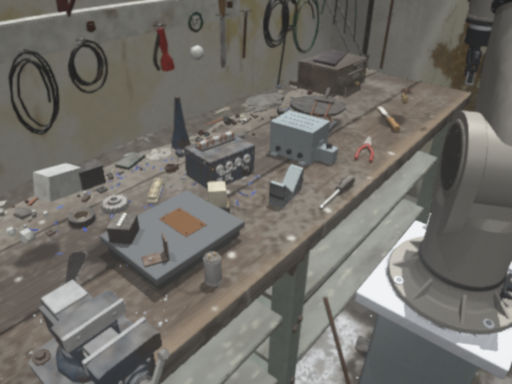

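View pics/side0.png

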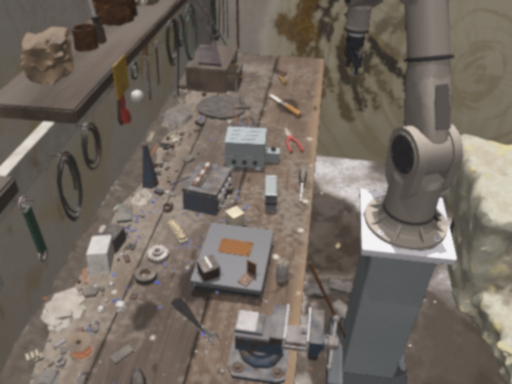

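The scene picture shows the surface plate around (175,235) with the brown barrier at (183,222), plug box (123,230), bracket (160,252), can (212,268), relay (217,193). The V-block is at (287,185), the box at (300,137) with its latch at (327,155), and the screwdriver at (338,190). Next I'll measure them.

```bash
python3 - <<'E'
from h import *
np.set_printoptions(precision=4,suppress=True)
for n in("scene","side"):
    f=np.load(n+"0.npz");W=f["W"];im=f["im"].astype(int)
    print("==",n)
    def rect(m,name):
        P=W[m]; r=cv2.minAreaRect(P[:,:2].astype(np.float32)); print(name,m.sum(),"c",np.array(r[0]),"size",np.array(r[1]),"ang",round(r[2],2),"zmed",np.median(P[:,2]).round(4),"z98",np.percentile(P[:,2],98).round(4))
    if n=="scene":
        B=dict(plate=(95,185,250,285),vb=(265,160,306,210),box=(262,105,342,170),plug=(100,205,145,250),br=(138,230,175,270),can=(200,245,225,290),relay=(203,175,232,212),drv=(315,172,358,212))
    else:
        B=dict(plate=(190,215,275,300),vb=(262,172,282,210),box=(220,120,284,172),plug=(193,250,222,282),br=(235,255,262,288),can=(272,255,290,285),relay=(225,203,246,222),drv=(295,160,312,205))
    for k,(a,b,c,e) in B.items():
        bm=np.zeros(W.shape[:2],bool); bm[b:e,a:c]=1; z=W[...,2]
        q=bm&(z>0.012)&(z<0.2)
        if k=="plate":
            m=bm&(abs(z-.051)<.005); m=cv2.erode(m.astype(np.uint8),np.ones((3,3)))>0; rect(m,"platetop")
            br=bm&(abs(z-.051)<.006)&(im[...,0]-im[...,2]>45)
            nl,l,st,_=cv2.connectedComponentsWithStats(br.astype(np.uint8)); i=1+np.argmax(st[1:,4]); print(st[i]); rect(l==i,"barrier")
        else:
            nl,l,st,_=cv2.connectedComponentsWithStats((bm&(z>(0.058 if k in("plug","br") else 0.012))).astype(np.uint8)); i=1+np.argmax(st[1:,4]); m=l==i; rect(m,k)
            P=W[m]; zt=np.percentile(P[:,2],97)
            m2=m&(abs(z-zt)<.004); rect(m2,k+" top")
            if k=="box":
                rect(bm&(abs(z-.108)<.004),"lid"); rect(bm&(abs(z-.054)<.004)&(W[...,1]<9),"btn-level")
                dk=bm&(im.sum(-1)<120)&(z>.03)&(z<.075); print("dark",dk.sum()); 
                if dk.sum()>3: rect(dk,"darkbtn")
E
python3 - <<'E'
import cv2
a=cv2.imread('pics/scene0.png')[100:215,255:365]; b=cv2.imread('pics/scene0.png')[180:295,95:250]
a=cv2.resize(a,(383,400),interpolation=cv2.INTER_CUBIC)
b=cv2.resize(b,(410,400)if 0 else(410,304),interpolation=cv2.INTER_CUBIC); b=cv2.copyMakeBorder(b,0,96,0,0,0)
cv2.imwrite('pics/crop0.png',cv2.hconcat([a,b]))
E
```

```text
== scene
platetop 5061 c [0.4982 0.2808] size [0.2888 0.2583] ang 88.81 zmed 0.0507 z98 0.0546
[161 209  44  27 594]
barrier 594 c [0.5324 0.2722] size [0.058  0.0936] ang 87.78 zmed 0.0529 z98 0.0551
vb 803 c [ 0.4626 -0.0313] size [0.0439 0.1215] ang 6.99 zmed 0.0414 z98 0.0668
vb top 94 c [ 0.4617 -0.0322] size [0.0409 0.1197] ang 6.43 zmed 0.0657 z98 0.0681
box 2742 c [ 0.6554 -0.4136] size [0.2281 0.4819] ang 32.96 zmed 0.0696 z98 0.1099
box top 713 c [ 0.5896 -0.2752] size [0.1512 0.121 ] ang 4.96 zmed 0.1083 z98 0.1106
lid 748 c [ 0.5896 -0.2748] size [0.1512 0.1218] ang 4.96 zmed 0.1082 z98 0.1105
btn-level 171 c [ 0.5675 -0.3426] size [0.1853 0.2649] ang 0.4 zmed 0.0544 z98 0.0578
dark 0
plug 754 c [0.5877 0.3871] size [0.0507 0.0594] ang 35.98 zmed 0.0881 z98 0.0959
plug top 103 c [0.5869 0.387 ] size [0.0442 0.0533] ang 31.99 zmed 0.0927 z98 0.0969
br 96 c [0.4685 0.3701] size [0.0046 0.0322] ang 66.13 zmed 0.0852 z98 0.102
br top 22 c [0.4689 0.3697] size [0.0038 0.0277] ang 64.45 zmed 0.1008 z98 0.1022
can 686 c [0.4171 0.2982] size [0.0467 0.1176] ang 41.37 zmed 0.0454 
[... 1247 characters left out ...]
0472 0.0483] ang 37.65 zmed 0.0919 z98 0.0977
br 104 c [0.4728 0.3709] size [0.0099 0.0309] ang 59.34 zmed 0.0806 z98 0.099
br top 17 c [0.4718 0.3713] size [0.0094 0.0265] ang 57.77 zmed 0.0976 z98 0.1002
can 228 c [0.3902 0.3287] size [0.0351 0.0345] ang 49.46 zmed 0.0515 z98 0.0686
can top 46 c [0.3902 0.3277] size [0.0282 0.03  ] ang 16.57 zmed 0.0663 z98 0.0696
relay 250 c [0.5598 0.1365] size [0.0498 0.0508] ang 46.54 zmed 0.0662 z98 0.0727
relay top 91 c [0.56   0.1361] size [0.0459 0.046 ] ang 46.79 zmed 0.0697 z98 0.0729
drv 98 c [ 0.3679 -0.1641] size [0.0853 0.0291] ang 87.91 zmed 0.0218 z98 0.0313
drv top 21 c [ 0.3671 -0.1789] size [0.0147 0.0443] ang 4.43 zmed 0.0288 z98 0.0316
```

View pics/crop0.png

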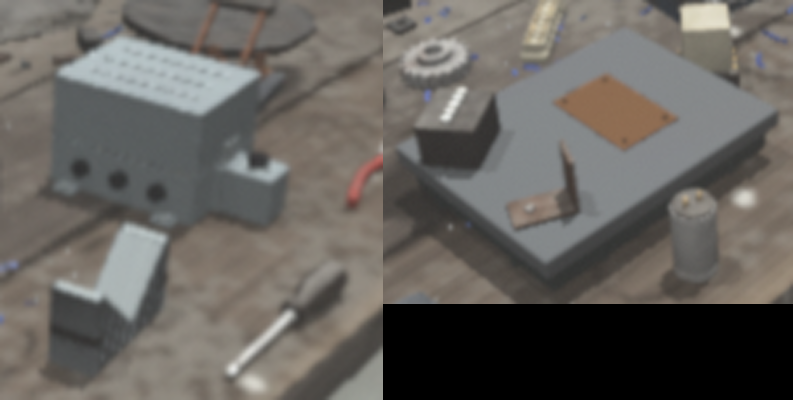

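The crop shows the button at about (329,146) in full-frame pixels. The barrier lies on the plate with its length along world x. I'll write a small planner that prints the shift needed in tool axes.

```bash
cat >> h.py <<'E'
np.set_printoptions(precision=4,suppress=True)
def Rt(yaw,tilt=0,roll=0):
    # tool down, tool x at world yaw; tilt: z leans toward tool x; roll: about tool x (z leans toward -y_tool)
    return Rn.from_euler('z',yaw)*Rn.from_rotvec([np.pi,0,0])*Rn.from_rotvec([0,tilt,0])*Rn.from_rotvec([roll,0,0])
def plan(tip,R,off=0.0,show=True,P0=None):
    """tip: world point for TCP + off along tool z. prints translate-only (tool axes), rotation, and N-row equal screw"""
    s=robot.read_state(); p,R0=(s["eef_pos"],Rn.from_rotvec(s["tcp_rot"])) if P0 is None else P0
    tgt=np.array(tip)-off*R.apply([0,0,1])
    d=R0.inv().apply(tgt-p); r=(R0.inv()*R).as_rotvec(); d2=R.inv().apply(tgt-p)
    th=np.linalg.norm(r); 
    S=np.array([[0,-r[2],r[1]],[r[2],0,-r[0]],[-r[1],r[0],0]])
    V=np.eye(3)+((1-np.cos(th))/th**2*S+(th-np.sin(th))/th**3*S@S if th>1e-6 else 0.5*S)
    n=max(1,int(np.ceil(max(np.linalg.norm(d)/.06,th/.18))))
    print("t",round(s["time_s"],2),"pos",p,"F",s["contact_force"],"op",round(s["opening"],3))
    print("tgt TCP",tgt,"| d in tool now",d,"| rot",r,"| d in final tool",d2,"| n",n,"screw/row",np.r_[np.linalg.solve(V,d)/n,r/n])
E
python3 - <<'E'
from h import *
f=np.load("scene0.npz");W=f["W"];im=f["im"]
p=robot.camera_params("scene")
y=np.deg2rad(4.5); c=np.array([.5915,-.273]); u=np.array([np.cos(y),np.sin(y)])
b=c-.106*u; print("btn",b,proj([*b,.056],p))
print(W[142:151,323:336,2].round(3)); print(W[144:147,326:333].reshape(-1,3).round(3)); print(im[146,322:338].sum(-1))
g=np.load("side0.npz")["W"]; pp=robot.camera_params("side"); print(proj([*b,.056],pp))
plan([*(b+.0*u),.16],Rt(y,.56),.008)
E
```

```text
btn [ 0.4858 -0.2813] (np.float64(328.12629513096033), np.float64(144.67998335451784))
[[ 0.046  0.046  0.039  0.039  0.036  0.003 -0.    -0.002  0.002 -0.
  -0.001 -0.002 -0.002]
 [ 0.041  0.039  0.039  0.035  0.031 -0.    -0.    -0.001 -0.001 -0.001
   0.003 -0.002 -0.001]
 [ 0.043  0.043  0.045  0.055  0.058  0.056  0.056  0.056  0.056 -0.001
  -0.     0.002 -0.002]
 [ 0.046  0.047    nan  0.054  0.057  0.057  0.057  0.057  0.055  0.054
  -0.001 -0.    -0.   ]
 [ 0.045  0.046  0.046  0.052  0.056  0.055  0.057  0.056  0.055  0.053
   0.045  0.001  0.001]
 [ 0.047  0.046  0.047  0.049  0.05   0.051  0.054  0.052  0.051  0.049
   0.044  0.047  0.046]
 [ 0.046  0.048  0.047  0.046  0.047  0.049  0.048  0.048  0.046  0.046
     nan  0.047  0.045]
 [ 0.044  0.044  0.046  0.045  0.046  0.047  0.046  0.046  0.047  0.047
   0.046  0.046  0.045]
 [ 0.042  0.043  0.046  0.042  0.046  0.047  0.046  0.046  0.044  0.047
   0.044  0.045  0.045]]
[[ 0.494 -0.283  0.055]
 [ 0.489 -0.28   0.058]
 [ 0.489 -0.286  0.056]
 [ 0.486 -0.287  0.056]
 [ 0.484 -0.289  0.056]
 [ 0.481 -0.291  0.056]
 [ 0.535 -0.401 -0.001]
 [ 0.492 -0.279  0.054]
 [ 0.487 -0.276  0.057]
 [ 0.484 -0.278  0.057]
 [ 0.481 -0.279  0.057]
 [ 0.479 -0.281  0.057]
 [ 0.479 -0.287  0.055]
 [ 0.477 -0.29   0.054]
 [ 0.49  -0.276  0.052]
 [ 0.483 -0.271  0.056]
 [ 0.483 -0.275  0.055]
 [ 0.478 -0.274  0.057]
 [ 0.476 -0.277  0.056]
 [ 0.475 -0.281  0.055]
 [ 0.474 -0.286  0.053]]
[470 499 513 486 307 177 170 179 183 244 375 463 451 428 399 372]
(np.float64(273.5883101490643), np.float64(147.8961660770041))
t 0.1 pos [ 0.2127 -0.6402  0.2387] F [ 0.0967 -0.1554 -0.6212] op 0.997
tgt TCP [ 0.4816 -0.2817  0.1668] | d in tool now [ 0.3683 -0.2554  0.0721] | rot [-0.069   0.5575  0.2355] | d in final tool [ 0.2128 -0.3364  0.2183] | n 8 screw/row [ 0.0384 -0.0375  0.0201 -0.0086  0.0697  0.0294]
```

Units first: shifts go in shares of 62.5 mm. So 0.038 m is 0.608, -0.037 m is -0.592.

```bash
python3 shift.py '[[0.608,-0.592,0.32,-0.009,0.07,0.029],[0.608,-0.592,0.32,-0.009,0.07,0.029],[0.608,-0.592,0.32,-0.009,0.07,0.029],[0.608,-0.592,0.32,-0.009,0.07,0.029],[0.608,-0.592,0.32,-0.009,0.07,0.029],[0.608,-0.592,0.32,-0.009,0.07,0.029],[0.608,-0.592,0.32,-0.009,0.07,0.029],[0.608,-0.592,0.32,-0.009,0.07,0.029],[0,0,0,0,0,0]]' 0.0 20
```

```text
refused: ROWS must be a list of objects with named fields. Nothing was moved.
```

Wrong form. The message asks for a list of objects with named fields, so I'll send the same numbers that way.

```bash
python3 shift.py '[{"tx": 0.608,"ty": -0.592,"tz": 0.32,"ax": -0.009,"ay": 0.07,"az": 0.029},{"tx": 0.608,"ty": -0.592,"tz": 0.32,"ax": -0.009,"ay": 0.07,"az": 0.029},{"tx": 0.608,"ty": -0.592,"tz": 0.32,"ax": -0.009,"ay": 0.07,"az": 0.029},{"tx": 0.608,"ty": -0.592,"tz": 0.32,"ax": -0.009,"ay": 0.07,"az": 0.029},{"tx": 0.608,"ty": -0.592,"tz": 0.32,"ax": -0.009,"ay": 0.07,"az": 0.029},{"tx": 0.608,"ty": -0.592,"tz": 0.32,"ax": -0.009,"ay": 0.07,"az": 0.029},{"tx": 0.608,"ty": -0.592,"tz": 0.32,"ax": -0.009,"ay": 0.07,"az": 0.029},{"tx": 0.608,"ty": -0.592,"tz": 0.32,"ax": -0.009,"ay": 0.07,"az": 0.029},{}]' 0.0 20; python3 - <<'E'
from h import *
y=np.deg2rad(4.5); u=np.array([np.cos(y),np.sin(y)])
plan([.484+.006*u[0],-.281,.070],Rt(y,.56),.008)
print(robot.read_state()["joint_pos"])
im,d,p=grab("wrist"); save("pics/w0.png",im); np.savez("w0.npz",W=cloud(d,p),im=im); print(proj([.484,-.281,.056],p))
E
```

```text
time_s: 1.23
eef_pos: [0.4719, -0.2797, 0.1549]
tcp_rot: [-2.995, -0.128, -0.867]
contact_force: [-0.3, -1.0, 0.2]
opening: -0.001
gripper_force: 0.0
t 1.23 pos [ 0.4719 -0.2797  0.1549] F [-0.3018 -0.9919  0.2477] op -0.001
tgt TCP [ 0.4857 -0.2813  0.0768] | d in tool now [-0.0302  0.0026  0.0733] | rot [-0.0013 -0.0037  0.0068] | d in final tool [-0.0299  0.0027  0.0735] | n 2 screw/row [-0.015   0.0013  0.0367 -0.0007 -0.0018  0.0034]
[ 0.9901  0.2261 -0.3979  2.2643 -0.8851  0.3456 -0.0696]
(np.float64(251.99234146181587), np.float64(239.23814291977595))
```

View pics/w0.png

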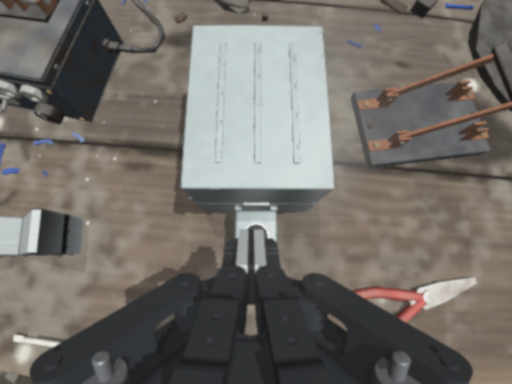

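The wrist view shows the closed fingertips at (257,228), lined up with the latch and button, with the cover above them. I'll check where the camera sits, then press.

```bash
python3 - <<'E'
from h import *
p=robot.camera_params("wrist"); s=robot.read_state(); C=-np.array(p["R"]).T@np.array(p["t"]); R=Rn.from_rotvec(s["tcp_rot"])
print(C, "in tool",R.inv().apply(C-s["eef_pos"]), R.inv().apply(np.array(p["R"])[2]))
W=np.load("w0.npz")["W"]; im=np.load("w0.npz")["im"].astype(int)
z=W[...,2]
m=(abs(z-.108)<.006)&(W[...,0]>.49)&(W[...,0]<.69)&(W[...,1]>-.36)&(W[...,1]<-.19); r=cv2.minAreaRect(W[m][:,:2].astype(np.float32)); print("lid",m.sum(),r,np.median(z[m]))
T=R.inv().apply((W-s["eef_pos"]).reshape(-1,3)).reshape(W.shape)
q=(abs(T[...,1])<.02)&(T[...,2]>-.02)&(T[...,2]<.03)&(abs(T[...,0])<.03); print("finger pts",q.sum(), np.nanmax(T[...,2][q]), np.nanmin(T[...,0][q]),np.nanmax(T[...,0][q]))
E
```

```text
[ 0.47   -0.2822  0.3145] in tool [ 0.084   0.0008 -0.1355] [-0.321   0.0004  0.9471]
lid 23397 ((0.593861997127533, -0.27567073702812195), (0.15120413899421692, 0.11665010452270508), 4.410251140594482) 0.1097207641900667
finger pts 1191 0.005798426907034585 0.007742531698275881 0.014026163322181776
```

Scaled: 0.036 m is 0.576, -0.015 m is -0.24.

```bash
python3 shift.py '[{"tx": -0.24,"ty": 0.016,"tz": 0.576,"ay": -0.002,"az": 0.003},{"tx": -0.24,"ty": 0.016,"tz": 0.576,"ay": -0.002,"az": 0.003},{}]'; python3 - <<'E'
from h import *
y=np.deg2rad(4.5); u=np.array([np.cos(y),np.sin(y)])
plan([.484+.006*u[0],-.281,.053],Rt(y,.56),.008)
E
```

```text
time_s: 1.65
eef_pos: [0.4832, -0.2864, 0.0796]
tcp_rot: [-2.993, -0.113, -0.849]
contact_force: [-0.3, -0.1, 0.9]
opening: 0.003
gripper_force: 0.0
t 1.65 pos [ 0.4832 -0.2864  0.0796] F [-0.334  -0.1262  0.8735] op 0.003
tgt TCP [ 0.4857 -0.2813  0.0598] | d in tool now [-0.0079 -0.0047  0.0184] | rot [-0.0059  0.0067 -0.0045] | d in final tool [-0.008  -0.0049  0.0183] | n 1 screw/row [-0.008  -0.0048  0.0184 -0.0059  0.0067 -0.0045]
```

Scaled: 0.008 m is 0.128, 0.006 m is 0.096.

```bash
python3 shift.py '[{"ty": -0.064},{"tx": -0.064,"tz": 0.128},{"tx": -0.048,"tz": 0.096},{}]'; python3 - <<'E'
from h import *
y=np.deg2rad(4.5); u=np.array([np.cos(y),np.sin(y)])
plan([.484+.006*u[0],-.281,.053],Rt(y,.56),.008)
im,d,p=grab("side"); save("pics/s1.png",im); W=cloud(d,p)
f=np.load("side0.npz"); print((abs(im.astype(int)-f["im"])[95:175,215:262].sum(-1)>60).mean(), np.nanmax(W[100:175,220:262,2]))
E
```

```text
time_s: 2.15
eef_pos: [0.4857, -0.2867, 0.073]
tcp_rot: [-2.992, -0.121, -0.838]
contact_force: [0.0, 0.1, 0.2]
opening: -0.002
gripper_force: 0.0
t 2.15 pos [ 0.4857 -0.2867  0.073 ] F [0.0058 0.0859 0.2298] op -0.002
tgt TCP [ 0.4857 -0.2813  0.0598] | d in tool now [-0.0065 -0.0052  0.0116] | rot [-0.0114  0.0132 -0.0012] | d in final tool [-0.0067 -0.0053  0.0115] | n 1 screw/row [-0.0066 -0.0052  0.0115 -0.0114  0.0132 -0.0012]
0.0 0.12193066952787103
```

```bash
python3 - <<'E'
from h import *
s=robot.read_state(); print(s["joint_pos"],s["dq"])
E
python3 shift.py '[{},{}]'; python3 - <<'E'
from h import *
s=robot.read_state(); print(s["joint_pos"],s["eef_pos"])
E
```

```text
[ 1.0868  0.4367 -0.5392  2.2583 -1.0205  0.1627  0.1316] [ 0.0029 -0.0012 -0.0066  0.0011 -0.0005 -0.0003  0.0005]
time_s: 2.45
eef_pos: [0.4855, -0.2863, 0.073]
tcp_rot: [-2.991, -0.12, -0.838]
contact_force: [0.9, 0.1, 0.5]
opening: -0.001
gripper_force: 0.0
[ 1.0875  0.4368 -0.5398  2.2586 -1.0205  0.1627  0.1317] [ 0.4855 -0.2863  0.073 ]
```

```bash
python3 - <<'E'
from h import *
plan([.487,-.282,.072],Rt(np.deg2rad(4.4),.33),.008)
E
```

```text
t 2.45 pos [ 0.4855 -0.2863  0.073 ] F [0.9297 0.0975 0.5256] op -0.001
tgt TCP [ 0.4844 -0.2822  0.0796] | d in tool now [ 0.0028 -0.0043 -0.006 ] | rot [-0.0128 -0.2169  0.0015] | d in final tool [ 0.0014 -0.0042 -0.0065] | n 2 screw/row [ 0.001  -0.0021 -0.0031 -0.0064 -0.1084  0.0007]
```

Scaled: -0.003 m is -0.048, -0.002 m is -0.032.

```bash
python3 shift.py '[{"tx": 0.016,"ty": -0.032,"tz": -0.048,"ax": -0.006,"ay": -0.108},{"tx": 0.016,"ty": -0.032,"tz": -0.048,"ax": -0.006,"ay": -0.108},{},{}]'; python3 - <<'E'
from h import *
plan([.487,-.282,.054],Rt(np.deg2rad(4.4),.33),.008); print(robot.read_state()["joint_pos"])
E
```

```text
time_s: 2.95
eef_pos: [0.4848, -0.2821, 0.0687]
tcp_rot: [-3.029, -0.13, -0.686]
contact_force: [-0.1, 0.5, -0.2]
opening: 0.001
gripper_force: 0.0
t 2.95 pos [ 0.4848 -0.2821  0.0687] F [-0.0845  0.46   -0.2299] op 0.001
tgt TCP [ 0.4844 -0.2822  0.0616] | d in tool now [-0.0035  0.0001  0.0063] | rot [-0.0178 -0.1159  0.0056] | d in final tool [-0.0027  0.      0.0066] | n 1 screw/row [-0.0031  0.0001  0.0065 -0.0178 -0.1159  0.0056]
[ 0.7596  0.392  -0.2136  2.2323 -0.855   0.2649 -0.1072]
```

Scaled: 0.004 m is 0.064, -0.002 m is -0.032.

```bash
python3 shift.py '[{"tx": -0.032,"tz": 0.064},{"tx": -0.032,"tz": 0.064},{}]'; python3 - <<'E'
from h import *
plan([.487,-.282,.054],Rt(np.deg2rad(4.4),.33),.008); print(robot.read_state()["joint_pos"])
im,d,p=grab("side"); f=np.load("side0.npz"); print((abs(im.astype(int)-f["im"])[95:175,215:262].sum(-1)>60).mean())
E
```

```text
time_s: 3.32
eef_pos: [0.4845, -0.2831, 0.06]
tcp_rot: [-3.029, -0.126, -0.686]
contact_force: [-3.3, 3.8, 16.8]
opening: -0.006
gripper_force: 8.4
t 3.33 pos [ 0.4845 -0.2831  0.06  ] F [-3.3171  3.7645 16.7962] op -0.006
tgt TCP [ 0.4844 -0.2822  0.0616] | d in tool now [ 0.0006 -0.0009 -0.0014] | rot [-0.0174 -0.1161  0.0035] | d in final tool [ 0.0004 -0.0009 -0.0015] | n 1 screw/row [ 0.0005 -0.0009 -0.0014 -0.0174 -0.1161  0.0035]
[ 0.7817  0.4113 -0.2378  2.2339 -0.8752  0.2441 -0.0804]
0.3167553191489362
```

```bash
python3 shift.py '[{"tx": 0.224,"tz": -0.72},{"tx": 0.224,"tz": -0.72},{"tx": 0.224,"tz": -0.72,"ay": -0.15},{"tz": -0.32,"ay": -0.15},{"tz": -0.32,"ay": -0.15}]'; python3 - <<'E'
from h import *
print(robot.read_state()["joint_pos"])
plan([.556,.272,.100],Rt(0),.008)
im,d,p=grab("side"); save("pics/s1.png",im); W=cloud(d,p); m=(W[...,2]>.115)&(W[...,0]>.62)&(W[...,0]<.76)&(W[...,1]>-.36)&(W[...,1]<-.2); P=W[m];print(m.sum(),P.min(0),P.max(0))
E
```

```text
time_s: 4.0
eef_pos: [0.4581, -0.2852, 0.225]
tcp_rot: [-3.113, -0.149, -0.062]
contact_force: [-0.4, 0.7, -0.8]
opening: -0.001
gripper_force: 0.0
[ 0.312   0.2102  0.1738  1.9463 -0.094   0.9682 -0.941 ]
t 4.0 pos [ 0.4581 -0.2852  0.225 ] F [-0.3531  0.7483 -0.7741] op -0.001
tgt TCP [0.556 0.272 0.108] | d in tool now [ 0.1455 -0.5425  0.1354] | rot [-0.0245 -0.0399  0.0957] | d in final tool [ 0.0979 -0.5572  0.117 ] | n 10 screw/row [ 0.0122 -0.0551  0.0126 -0.0025 -0.004   0.0096]
599 [ 0.6756 -0.3357  0.1151] [ 0.7565 -0.2001  0.2075]
```

```bash
python3 shift.py '[{"tx": 0.192,"ty": -0.88,"tz": 0.192,"ax": -0.0025,"ay": -0.004,"az": 0.0096},{"tx": 0.192,"ty": -0.88,"tz": 0.192,"ax": -0.0025,"ay": -0.004,"az": 0.0096},{"tx": 0.192,"ty": -0.88,"tz": 0.192,"ax": -0.0025,"ay": -0.004,"az": 0.0096},{"tx": 0.192,"ty": -0.88,"tz": 0.192,"ax": -0.0025,"ay": -0.004,"az": 0.0096},{"tx": 0.192,"ty": -0.88,"tz": 0.192,"ax": -0.0025,"ay": -0.004,"az": 0.0096},{"tx": 0.192,"ty": -0.88,"tz": 0.192,"ax": -0.0025,"ay": -0.004,"az": 0.0096},{"tx": 0.192,"ty": -0.88,"tz": 0.192,"ax": -0.0025,"ay": -0.004,"az": 0.0096},{"tx": 0.192,"ty": -0.88,"tz": 0.192,"ax": -0.0025,"ay": -0.004,"az": 0.0096},{"tx": 0.192,"ty": -0.88,"tz": 0.192,"ax": -0.0025,"ay": -0.004,"az": 0.0096},{"tx": 0.192,"ty": -0.88,"tz": 0.192,"ax": -0.0025,"ay": -0.004,"az": 0.0096}]'; python3 shift.py '[{},{}]' >/dev/null; python3 - <<'E'
from h import *
print(robot.read_state()["joint_pos"])
plan([.556,.272,.060],Rt(0),.008)
im,d,p=grab("wrist"); W=cloud(d,p); im=im.astype(int); save("pics/w1.png",im.astype(np.uint8))
z=W[...,2]
m=(abs(z-.052)<.006)&(im[...,0]-im[...,2]>45)&(W[...,1]<.33); nl,l,st,_=cv2.connectedComponentsWithStats(m.astype(np.uint8)); i=1+np.argmax(st[1:,4]); print(st[i],cv2.minAreaRect(W[l==i][:,:2].astype(np.float32)),np.median(z[l==i]))
m=(abs(z-.05)<.006)&(W[...,0]>.4)&(W[...,0]<.66); nl,l,st,_=cv2.connectedComponentsWithStats(m.astype(np.uint8)); i=1+np.argmax(st[1:,4]); print(st[i],cv2.minAreaRect(W[l==i][:,:2].astype(np.float32)))
E
```

```text
time_s: 5.3
eef_pos: [0.5519, 0.2742, 0.1138]
tcp_rot: [-3.139, -0.001, -0.004]
contact_force: [0.7, -0.2, 0.7]
opening: 0.003
gripper_force: 0.0
[-0.4881  0.4652 -0.0964  1.8472  0.0583  0.829  -2.1833]
t 5.55 pos [0.5515 0.2722 0.114 ] F [ 0.2706 -1.8407 -0.058 ] op -0.001
tgt TCP [0.556 0.272 0.068] | d in tool now [0.0044 0.0003 0.0461] | rot [-0.0017 -0.0022  0.0011] | d in final tool [0.0045 0.0002 0.046 ] | n 1 screw/row [ 0.0044  0.0002  0.0461 -0.0017 -0.0022  0.0011]
[ 213  166   82  104 4648] ((0.5404090881347656, 0.271226167678833), (0.05900714918971062, 0.08517468720674515), 87.53905487060547) 0.053526229631484075
[   38    93   355   228 51907] ((0.5345478653907776, 0.2996983528137207), (0.25054216384887695, 0.19908805191516876), 88.96851348876953)
```

```bash
python3 shift.py '[{"tx": 0.064,"tz": 0.384},{"tz": 0.352},{},{}]'; python3 shift.py '[{"tz": 0.048},{}]'
```

```text
time_s: 6.1
eef_pos: [0.5564, 0.2726, 0.0701]
tcp_rot: [-3.14, -0.001, -0.007]
contact_force: [0.1, 0.5, -0.0]
opening: 0.003
gripper_force: 0.0
time_s: 6.35
eef_pos: [0.5561, 0.2732, 0.0666]
tcp_rot: [-3.14, -0.003, -0.007]
contact_force: [0.3, 0.3, -0.1]
opening: 0.001
gripper_force: 0.0
```

```bash
python3 shift.py '[{"tz": 0.048},{}]';  python3 shift.py '[{"tz": 0.032},{}]'; python3 shift.py '[{"tz": 0.016},{}]'
```

```text
time_s: 6.6
eef_pos: [0.5558, 0.2733, 0.063]
tcp_rot: [-3.14, -0.003, -0.006]
contact_force: [0.5, -0.6, -0.0]
opening: -0.001
gripper_force: 0.0
time_s: 6.85
eef_pos: [0.5559, 0.2732, 0.061]
tcp_rot: [-3.14, -0.003, -0.006]
contact_force: [-0.2, -0.3, -0.4]
opening: 0.001
gripper_force: 0.0
time_s: 7.1
eef_pos: [0.556, 0.2733, 0.0602]
tcp_rot: [-3.14, -0.003, -0.006]
contact_force: [-0.1, -0.5, -0.3]
opening: 0.003
gripper_force: 0.1
```

```bash
python3 shift.py '[{"tz": 0.016},{}]';  python3 shift.py '[{"tz": 0.016},{}]'
```

```text
time_s: 7.35
eef_pos: [0.5566, 0.2736, 0.0601]
tcp_rot: [-3.139, -0.002, -0.008]
contact_force: [-1.5, -1.2, 11.6]
opening: 0.003
gripper_force: 5.9
time_s: 7.6
eef_pos: [0.5571, 0.2739, 0.06]
tcp_rot: [-3.139, -0.003, -0.01]
contact_force: [-3.5, -2.4, 23.7]
opening: 0.001
gripper_force: 11.7
```

```bash
python3 shift.py '[{"tz": -0.0192},{}]'; python3 shift.py '[{"tx": -0.096,"ty": 0.032},{"tx": -0.096,"ty": 0.032},{"tx": -0.096,"ty": 0.032}]'
```

```text
time_s: 7.85
eef_pos: [0.5565, 0.2735, 0.0601]
tcp_rot: [-3.139, -0.003, -0.008]
contact_force: [-1.2, -0.7, 11.5]
opening: -0.0
gripper_force: 5.7
time_s: 8.22
eef_pos: [0.5388, 0.2677, 0.0601]
tcp_rot: [-3.139, -0.003, -0.009]
contact_force: [2.8, 0.6, 9.8]
opening: -0.0
gripper_force: 4.9
```

```bash
python3 shift.py '[{"tx": -0.128,"ty": 0.032},{"tx": -0.128,"ty": 0.032},{"tx": -0.128,"ty": 0.032},{"tx": -0.128,"ty": 0.032},{"tx": -0.128,"ty": 0.032}]'; python3 - <<'E'
from h import *
im,d,p=grab("side"); W=cloud(d,p); im=im.astype(int)
z=W[...,2]; m=(abs(z-.051)<.008)&(im[...,0]-im[...,2]>45); m[:215]=0
nl,l,st,_=cv2.connectedComponentsWithStats(m.astype(np.uint8)); i=1+np.argmax(st[1:,4]); print(st[i],cv2.minAreaRect(W[l==i][:,:2].astype(np.float32)),np.median(z[l==i]))
E
```

```text
time_s: 8.85
eef_pos: [0.499, 0.2578, 0.0601]
tcp_rot: [-3.139, -0.003, -0.01]
contact_force: [2.3, 0.9, 11.7]
opening: -0.0
gripper_force: 6.0
[253 239  19  16 213] ((0.459099143743515, 0.2581821084022522), (0.05986081436276436, 0.054570458829402924), 85.53662872314453) 0.05123763830167471
```

```bash
python3 shift.py '[{"tx": -0.144,"ty": 0.016,"tz": -0.0016},{"tx": -0.144,"ty": 0.016,"tz": -0.0016},{"tx": -0.144,"ty": 0.016},{"tx": -0.144,"ty": 0.016},{}]'; python3 shift.py '[{"tz": -0.64},{"tx": 0.32,"ty": -0.32,"tz": -0.8},{"tx": 0.48,"ty": -0.32,"tz": -0.8},{}]' 1.0; python3 - <<'E'
from h import *
for n in("scene","side","wrist"):
    im,d,p=grab(n); W=cloud(d,p); save(f"pics/{n}2.png",im); im=im.astype(int)
    z=W[...,2]; m=(abs(z-.051)<.008)&(im[...,0]-im[...,2]>45)&(W[...,0]>.36)&(W[...,0]<.52)&(W[...,1]>.18)&(W[...,1]<.32)
    nl,l,st,_=cv2.connectedComponentsWithStats(m.astype(np.uint8)); i=1+np.argmax(st[1:,4]); print(n,st[i],cv2.minAreaRect(W[l==i][:,:2].astype(np.float32)),np.median(z[l==i]))
print(robot.read_state()["joint_pos"])
E
```

```text
time_s: 9.52
eef_pos: [0.4622, 0.2536, 0.06]
tcp_rot: [-3.139, -0.003, -0.008]
contact_force: [-2.7, 0.2, 17.3]
opening: -0.0
gripper_force: 8.2
time_s: 10.02
eef_pos: [0.5143, 0.2952, 0.2032]
tcp_rot: [-3.136, -0.003, -0.015]
contact_force: [0.2, -0.6, -1.6]
opening: 0.848
gripper_force: 0.0
scene [195 221  48  29 700] ((0.43889331817626953, 0.2526708245277405), (0.05983670428395271, 0.09516123682260513), 88.34066009521484) 0.05239366150243817
side [251 238  34  18 433] ((0.4420053958892822, 0.2537764608860016), (0.06729292869567871, 0.09438873827457428), 88.7457504272461) 0.05144071888143657
wrist [ 259  196   58   77 3840] ((0.4412822425365448, 0.25171205401420593), (0.05949493125081062, 0.09533946961164474), 87.26238250732422) 0.05362037012309959
[-0.5426  0.3285 -0.1075  1.8418  0.0433  0.971  -2.2379]
```

The barrier now overhangs the plate edge by about 41 mm, with its centre at (0.4405, 0.2525). To choose tilts within the joint ranges, I'll fit a kinematic model to the logged states.

```bash
cat > kin.py <<'E'
import numpy as np, itertools, os
from scipy.optimize import least_squares
from scipy.spatial.transform import Rotation as Rn
D=[([1.1005,.4267,.0738,1.6066,-.0341,1.1108,-.0671],[.2127,-.6402,.2386],[-3.1,-.5016,.0004]),
([.9901,.2261,-.3979,2.2643,-.8851,.3456,-.0696],[.4719,-.2797,.1549],[-2.995,-.128,-.867]),
([1.0875,.4368,-.5398,2.2586,-1.0205,.1627,.1317],[.4855,-.2863,.073],[-2.991,-.12,-.838]),
([.7596,.392,-.2136,2.2323,-.855,.2649,-.1072],[.4848,-.2821,.0687],[-3.029,-.13,-.686]),
([.312,.2102,.1738,1.9463,-.094,.9682,-.941],[.4581,-.2852,.225],[-3.113,-.149,-.062]),
([-.4881,.4652,-.0964,1.8472,.0583,.829,-2.1833],[.5515,.2722,.114],[-3.139,-.001,-.004]),
([-.5426,.3285,-.1075,1.8418,.0433,.971,-2.2379],[.5143,.2952,.2032],[-3.136,-.003,-.015])]
LO=np.array([-2.85,-.5,-1.23,.21,-1.02,.16,-2.73]);HI=np.array([2.85,2.14,1.37,2.46,4.16,2.05,2.73])
AX='zyzyzyz'
def fk(q,prm,sg):
    off=prm[:7]; L=prm[7:].reshape(8,3); p=L[0].copy(); R=Rn.identity()
    for i in range(7):
        R=R*Rn.from_euler(AX[i],sg[i]*q[i]+off[i]); p=p+R.apply(L[i+1])
    return p,R
def err(pos,R,tp,TR,w=1): return np.r_[pos-tp,w*(TR.inv()*R).as_rotvec()]
def res(prm,sg):
    r=[]
    for q,p,v in D:
        a,R=fk(q,prm,sg); r.append(err(a,R,np.array(p),Rn.from_rotvec(v),.5))
    return np.r_[np.concatenate(r),.002*prm[:7],.002*(prm[7:]-P0[7:])]
P0=np.zeros(31); L=P0[7:].reshape(8,3); L[0]=[0,0,.2]; L[2]=[0,0,.4];L[4]=[0,0,.4];L[6]=[0,0,.2]
def model():
    if os.path.exists("kin.npz"): f=np.load("kin.npz"); return f["p"],f["s"]
    best=None
    for s in itertools.product([1,-1],repeat=4):
        sg=np.array([s[0],1,s[1],1,s[2],1,s[3]])
        o=least_squares(res,P0,args=(sg,),max_nfev=60)
        if best is None or o.cost<best[0]: best=(o.cost,o.x,sg)
    print("fit",best[0],best[2]); o=least_squares(res,best[1],args=(best[2],)); np.savez("kin.npz",p=o.x,s=best[2]); r=res(o.x,best[2])[:6*len(D)].reshape(-1,6); print(abs(r).max(0)); print(o.x[:7],"\n",o.x[7:].reshape(8,3)); return o.x,best[2]
def ik(tp,TR,seed,n=6):
    prm,sg=model(); best=None; rng=np.random.default_rng(0)
    for k in range(n):
        q0=np.clip(np.array(seed)+(rng.normal(0,.5,7) if k else 0),LO+.02,HI-.02)
        o=least_squares(lambda q:np.r_[err(*fk(q,prm,sg),np.array(tp),TR,.5),.001*(q-seed)],q0,bounds=(LO+.01,HI-.01))
        e=err(*fk(o.x,prm,sg),np.array(tp),TR)
        c=np.linalg.norm(e[:3])+.3*np.linalg.norm(e[3:])
        if best is None or c<best[0]-1e-3: best=(c,o.x,e)
    return best
E
python3 - <<'E'
from kin import *
import numpy as np; np.set_printoptions(precision=3,suppress=True)
model()
E
```

```text
fit 2.142035846189915e-05 [-1  1 -1  1 -1  1 -1]
[0.001 0.001 0.003 0.002 0.002 0.   ]
[-0.006 -0.     0.009  0.002 -0.004 -0.004  1.575] 
 [[ 0.016  0.042  0.252]
 [ 0.003 -0.019  0.052]
 [ 0.006 -0.019  0.476]
 [ 0.004 -0.023  0.076]
 [ 0.009 -0.023  0.447]
 [ 0.001  0.005  0.047]
 [ 0.005  0.005  0.267]
 [-0.019  0.031  0.067]]
```

```bash
cat >> h.py <<'E'
vb=np.array([.4635,-.030]); vy=np.deg2rad(7.0)
bx=np.array([np.cos(vy),np.sin(vy),0]); by=np.array([-np.sin(vy),np.cos(vy),0]); ez=np.array([0,0,1.])
b=(-by-ez)/2**.5; nf=(-by+ez)/2**.5; groove=np.array([*vb,.018])
def vgrip(s,lift=0.0,along=0.0):  # point on barrier centre plane, s from upper end
    return groove-(.096-s)*b+.001*nf+lift*nf-along*b
E
python3 - <<'E'
from h import *
from kin import *
np.set_printoptions(precision=3,suppress=True)
q=robot.read_state()["joint_pos"]
def t(name,tip,R,seed):
    c,x,e=ik(np.array(tip)+.011*R.apply([0,0,1]),R,seed); print(name,"err",round(c,4),"q",x); return x
seed=q.copy(); seed[6]=1.0
for tau in(.2,.35,.5,.65):
    a=t(f"pick {tau}",[.4085,.2537,.051],Rt(np.pi-.038,-tau),seed)
    R=Rt(np.pi/2+vy,np.pi/4-tau); print("  z",R.apply([0,0,1]))
    t("  lay",vgrip(.016),R,[0,.4,0,1.9,0,.8,.2])
    t("  lay+50",vgrip(.016,.05),R,[0,.4,0,1.9,0,.8,.2])
x=t("regrip",vgrip(.02),Rt(np.pi/2+vy,-np.pi/4),[0,.4,0,1.9,1,.8,.2])
x=t("regrip back",vgrip(.02,0,.08),Rt(np.pi/2+vy,-np.pi/4),[0,.4,0,1.9,1,.8,.2])
t("insert",[.570,-.276,.08],Rt(np.pi+.077),[.5,.4,0,1.9,0,.8,2.1])
t("insert+100",[.570,-.276,.19],Rt(np.pi+.077),[.5,.4,0,1.9,0,.8,2.1])
E
```

```text
pick 0.2 err 0.0 q [-0.895  0.312  0.163  2.45   0.373  0.26   0.433]
  z [-0.067  0.548 -0.833]
  lay err 0.0 q [ 0.501  0.463 -0.304  2.212 -0.604  0.791  0.831]
  lay+50 err 0.0 q [ 0.47   0.404 -0.187  2.169 -0.591  0.921  0.856]
pick 0.35 err 0.0001 q [ 0.087  0.535 -1.097  2.45   1.389  0.77  -0.587]
  z [-0.051  0.419 -0.907]
  lay err 0.0 q [ 0.381  0.392 -0.267  2.249 -0.516  0.693  0.679]
  lay+50 err 0.0 q [ 0.36   0.333 -0.155  2.208 -0.505  0.82   0.72 ]
pick 0.5 err 0.0324 q [ 0.079  0.684 -1.22   2.45   1.55   1.049 -0.76 ]
  z [-0.034  0.279 -0.96 ]
  lay err 0.0 q [ 0.229  0.336 -0.209  2.282 -0.38   0.61   0.472]
  lay+50 err 0.0 q [ 0.232  0.276 -0.119  2.243 -0.374  0.729  0.532]
pick 0.65 err 0.0616 q [-0.042  0.809 -1.22   2.45   1.669  1.302 -0.92 ]
  z [-0.016  0.134 -0.991]
  lay err 0.0 q [ 0.038  0.297 -0.121  2.309 -0.191  0.553  0.206]
  lay+50 err 0.0 q [ 0.082  0.236 -0.074  2.274 -0.193  0.661  0.285]
regrip err 0.0 q [-0.658  0.57  -0.053  2.276  0.818  0.998 -1.296]
regrip back err 0.0 q [-0.694  0.468 -0.129  2.215  0.694  1.161 -1.224]
insert err 0.0 q [ 0.469  0.564 -0.009  1.805  0.01   0.775  2.102]
insert+100 err 0.0 q [ 0.465  0.429 -0.005  1.742  0.003  0.973  2.107]
```

```bash
python3 shift.py '[{"az": -0.1825},{"az": -0.1825},{"az": -0.1825},{"az": -0.1825},{"az": -0.1825},{"az": -0.1825},{"az": -0.1825},{"az": -0.1825},{"az": -0.1825},{"az": -0.1825}]' 0.85; python3 shift.py '[{"az": -0.1825},{"az": -0.1825},{"az": -0.1825},{"az": -0.1825},{"az": -0.1825},{"az": -0.1825},{"az": -0.1825},{}]'; python3 - <<'E'
from h import *
from kin import *
np.set_printoptions(precision=4,suppress=True)
print(robot.read_state()["joint_pos"])
yaw=np.pi-.038
plan([.4145,.2535,.12],Rt(yaw,-.1),-.011)
seed=robot.read_state()["joint_pos"]
for tau in(0,.1):
    for z in(.051,.12): R=Rt(yaw,-tau); c,x,e=ik(np.array([.4145,.2535,z])+.011*R.apply([0,0,1]),R,seed,1); print(tau,z,c,x)
    R=Rt(np.pi/2+vy,np.pi/4-tau)
    for l in(0,.05):c,x,e=ik(vgrip(.022,l)+.011*R.apply([0,0,1]),R,[.5,.4,-.2,2.2,-.6,.8,.8],1); print("lay",c,x)
E
```

```text
time_s: 11.42
eef_pos: [0.5103, 0.2922, 0.1979]
tcp_rot: [1.911, 2.492, 0.002]
contact_force: [-0.7, 0.1, -1.1]
opening: 0.847
gripper_force: 0.0
time_s: 12.42
eef_pos: [0.5105, 0.2922, 0.1981]
tcp_rot: [0.06, 3.139, 0.001]
contact_force: [0.5, -0.7, 0.2]
opening: 0.849
gripper_force: 0.0
[-0.0799  0.4059 -0.6937  1.8142  0.3003  1.0269  0.6418]
t 12.43 pos [0.5105 0.2922 0.1981] F [ 0.5377 -0.6946  0.1706] op 0.849
tgt TCP [0.4156 0.2535 0.1091] | d in tool now [ 0.0935 -0.0424  0.0889] | rot [ 0.0008 -0.0983 -0.0003] | d in final tool [ 0.1018 -0.0423  0.0793] | n 3 screw/row [ 0.0326 -0.0141  0.0281  0.0003 -0.0328 -0.0001]
0 0.051 4.065264648940607e-06 [-0.0876  0.4198 -0.6289  2.2647  0.4552  0.5833  0.4686]
0 0.12 2.3928807137070474e-06 [ 0.0124  0.288  -0.7196  2.2245  0.2873  0.7227  0.6262]
lay 1.0666896027259884e-06 [ 0.5939  0.5778 -0.2936  2.1532 -0.6882  0.9373  0.9978]
lay 1.217535113737889e-06 [ 0.6143  0.5251 -0.2465  2.1045 -0.6456  1.0529  0.9761]
0.1 0.051 7.665497134035337e-06 [-0.186   0.3792 -0.571   2.3285  0.6034  0.4956  0.2789]
0.1 0.12 3.317601308616185e-06 [-0.0483  0.2429 -0.6973  2.2844  0.385   0.6357  0.4982]
lay 7.667657259166651e-07 [ 0.5382  0.5215 -0.2797  2.1831 -0.6612  0.8656  0.937 ]
lay 8.690660181510472e-07 [ 0.5625  0.4692 -0.2328  2.134  -0.6147  0.9827  0.9195]
```

Units first: shifts go in shares of 62.5 mm. So 0.0326 m is 0.5216, 0.028 m is 0.448.

```bash
python3 shift.py '[{"tx": 0.5216,"ty": -0.2256,"tz": 0.448,"ay": -0.033},{"tx": 0.5216,"ty": -0.2256,"tz": 0.448,"ay": -0.033},{"tx": 0.5216,"ty": -0.2256,"tz": 0.448,"ay": -0.033},{},{}]'; python3 - <<'E'
from h import *
plan([.4145,.2535,.051],Rt(np.pi-.038,-.1),-.011)
im,d,p=grab("wrist"); save("pics/w3.png",im)
W=cloud(d,p); im=im.astype(int); z=W[...,2]; m=(abs(z-.051)<.008)&(im[...,0]-im[...,2]>45)&(W[...,0]>.36)&(W[...,0]<.52)&(W[...,1]>.18)&(W[...,1]<.32)
print(m.sum(),cv2.minAreaRect(W[m][:,:2].astype(np.float32)),np.median(z[m]))
E
```

```text
time_s: 13.05
eef_pos: [0.4155, 0.2546, 0.112]
tcp_rot: [0.061, 3.038, 0.0]
contact_force: [0.3, 0.3, 0.2]
opening: 0.851
gripper_force: 0.0
t 13.05 pos [0.4155 0.2546 0.112 ] F [0.2743 0.2826 0.1579] op 0.851
tgt TCP [0.4156 0.2535 0.0401] | d in tool now [ 0.0073 -0.0013  0.0716] | rot [ 0.0019  0.0028 -0.0023] | d in final tool [ 0.007  -0.0011  0.0716] | n 2 screw/row [ 0.0036 -0.0006  0.0358  0.0009  0.0014 -0.0012]
7628 ((0.44142165780067444, 0.2523956596851349), (0.061823293566703796, 0.09619419276714325), 87.23316955566406) 0.053477003416923526
```

View pics/w3.png

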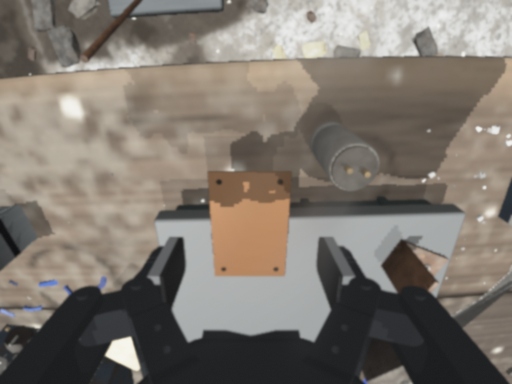

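The wrist view shows the barrier centred at (250,222) between the open fingers (185 to 320). The can is at (352,165), in front of and clear of the right finger's descent. I'll descend now.

Scaled: 0.024 m is 0.384, 0.0236 m is 0.3776.

```bash
python3 shift.py '[{"tx": 0.0576,"ty": -0.0096,"tz": 0.384},{"tx": 0.056,"ty": -0.0096,"tz": 0.384},{"tz": 0.3776},{},{}]'; python3 shift.py '[{},{},{},{}]' 0.0 40; python3 - <<'E'
from h import *
plan([.4145,.2535,.051],Rt(np.pi-.038,-.1),-.011); print(robot.read_state()["joint_pos"])
E
```

```text
time_s: 13.72
eef_pos: [0.4161, 0.2538, 0.0407]
tcp_rot: [0.058, 3.038, 0.001]
contact_force: [0.1, 0.8, -0.4]
opening: 0.85
gripper_force: 0.0
time_s: 14.22
eef_pos: [0.4162, 0.2537, 0.0407]
tcp_rot: [0.057, 3.037, 0.001]
contact_force: [0.3, -0.1, 6.0]
opening: 0.684
gripper_force: 41.5
t 14.22 pos [0.4162 0.2537 0.0407] F [ 0.3272 -0.0689  5.9598] op 0.684
tgt TCP [0.4156 0.2535 0.0401] | d in tool now [ 0.0006 -0.0003  0.0006] | rot [0.0027 0.0044 0.0001] | d in final tool [ 0.0006 -0.0003  0.0006] | n 1 screw/row [ 0.0006 -0.0003  0.0006  0.0027  0.0044  0.0001]
[-0.2372  0.4393 -0.5744  2.207   0.5989  0.5635  0.2634]
```

```bash
python3 shift.py '[{"tz": -0.32},{"tz": -0.8},{"tz": -0.8},{},{}]'; cat >> h.py <<'E'
def inhand():
    s=robot.read_state(); R=Rn.from_rotvec(s["tcp_rot"]); im,d,p=grab("wrist"); W=cloud(d,p); im=im.astype(int)
    T=R.inv().apply((W-s["eef_pos"]).reshape(-1,3)).reshape(W.shape)
    m=(im[...,0]-im[...,2]>40)&(abs(T[...,1])<.036)&(abs(T[...,0])<.12)&(T[...,2]>-.06)&(T[...,2]<.12)
    nl,l,st,_=cv2.connectedComponentsWithStats(m.astype(np.uint8)); i=1+np.argmax(st[1:,4]); P=T[l==i]
    c=np.median(P,0); P=P[np.linalg.norm(P-c,axis=1)<.08]
    c=P.mean(0); U,S,V=np.linalg.svd(P-c,full_matrices=False); 
    for _ in range(3):
        P=P[abs((P-c)@V[2])<.004]; c=P.mean(0); U,S,V=np.linalg.svd(P-c,full_matrices=False)
    q=(P-c)@V[:2].T; r=cv2.minAreaRect(q.astype(np.float32)); box=cv2.boxPoints(r)
    print("inhand n",len(P),"normal(tool)",V[2],"size",r[1]); print("corners(tool)\n",box@V[:2]+c)
    return im
E
python3 - <<'E'
from h import *
im=inhand(); save("pics/w4.png",im.astype(np.uint8))
tau=.1; R=Rt(np.pi/2+vy,np.pi/4-tau)
plan(vgrip(.022,.07),R,-.011)
E
```

```text
time_s: 14.85
eef_pos: [0.4033, 0.2531, 0.1593]
tcp_rot: [0.058, 3.037, -0.001]
contact_force: [0.7, 0.2, -0.5]
opening: 0.68
gripper_force: 43.1
inhand n 10829 normal(tool) [-0.1082  0.0031 -0.9941] size (0.07982177287340164, 0.059667397290468216)
corners(tool)
 [[ 0.0221 -0.0305 -0.0146]
 [ 0.0218  0.0292 -0.0144]
 [-0.0576  0.0286 -0.0058]
 [-0.0572 -0.031  -0.006 ]]
t 14.9 pos [0.403  0.253  0.1587] F [ 0.4252  0.3544 -0.6836] op 0.674
tgt TCP [ 0.4624 -0.021   0.112 ] | d in tool now [-0.0646 -0.2716  0.0533] | rot [-0.4137  0.6494  1.3819] | d in final tool [-0.2457  0.0256 -0.1406] | n 9 screw/row [-0.0281 -0.0204 -0.005  -0.046   0.0722  0.1535]
```

```bash
python3 - <<'E'
from h import *
from kin import *
np.set_printoptions(precision=4,suppress=True)
R=Rt(np.pi/2+vy,np.pi/4-.105)
t=vgrip(.022,.001,.002)+[0,0,.085]
plan(t,R,-.011); q=robot.read_state()["joint_pos"]; print(q)
c,x,e=ik(t+.011*R.apply([0,0,1]),R,q,1); print(c,x)
E
```

```text
t 14.9 pos [0.403  0.253  0.1587] F [ 0.4252  0.3544 -0.6836] op 0.674
tgt TCP [0.4563 0.0288 0.1496] | d in tool now [-0.0605 -0.2221  0.0152] | rot [-0.4101  0.6453  1.3825] | d in final tool [-0.1838  0.0256 -0.137 ] | n 9 screw/row [-0.0225 -0.0156 -0.0072 -0.0456  0.0717  0.1536]
[-0.0814  0.2284 -0.7345  2.1433  0.3253  0.7835  0.509 ]
3.390541938116808e-06 [ 0.7389  0.3864 -0.5172  2.1374 -0.5405  0.9961  0.7268]
```

```bash
python3 shift.py '[{"tx": -0.36,"ty": -0.2496,"tz": -0.1152,"ax": -0.0456,"ay": 0.0717,"az": 0.1536},{"tx": -0.36,"ty": -0.2496,"tz": -0.1152,"ax": -0.0456,"ay": 0.0717,"az": 0.1536},{"tx": -0.36,"ty": -0.2496,"tz": -0.1152,"ax": -0.0456,"ay": 0.0717,"az": 0.1536},{"tx": -0.36,"ty": -0.2496,"tz": -0.1152,"ax": -0.0456,"ay": 0.0717,"az": 0.1536},{"tx": -0.36,"ty": -0.2496,"tz": -0.1152,"ax": -0.0456,"ay": 0.0717,"az": 0.1536},{"tx": -0.36,"ty": -0.2496,"tz": -0.1152,"ax": -0.0456,"ay": 0.0717,"az": 0.1536},{"tx": -0.36,"ty": -0.2496,"tz": -0.1152,"ax": -0.0456,"ay": 0.0717,"az": 0.1536},{"tx": -0.36,"ty": -0.2496,"tz": -0.1152,"ax": -0.0456,"ay": 0.0717,"az": 0.1536},{"tx": -0.36,"ty": -0.2496,"tz": -0.1152,"ax": -0.0456,"ay": 0.0717,"az": 0.1536},{}]'; python3 shift.py '[{}]' >/dev/null; python3 - <<'E'
from h import *
R=Rt(np.pi/2+vy,np.pi/4-.105)
t=vgrip(.022,.001,.002)
plan(t+[0,0,.085],R,-.011);plan(t,R,-.011); print(robot.read_state()["joint_pos"])
for n in("scene","side","wrist"):
    im,d,p=grab(n); W=cloud(d,p); save(f"pics/{n}5.png",im); im=im.astype(int)
    m=(abs(W[...,2]-.066)<.004)&(abs(W[...,0]-.4635)<.035)&(abs(W[...,1]+.03)<.08)&(im.max(-1)-im.min(-1)<40)
    if m.sum()>9: print(n,m.sum(),cv2.minAreaRect(W[m][:,:2].astype(np.float32)))
E
```

```text
time_s: 16.15
eef_pos: [0.4721, 0.0308, 0.1564]
tcp_rot: [-1.706, -1.913, -0.601]
contact_force: [-0.4, 1.3, 0.2]
opening: 0.679
gripper_force: 43.1
t 16.27 pos [0.4733 0.034  0.1583] F [0.3322 0.345  0.8232] op 0.683
tgt TCP [0.4563 0.0288 0.1496] | d in tool now [-0.0079 -0.0175  0.0048] | rot [-0.0013 -0.0012  0.0012] | d in final tool [-0.0079 -0.0175  0.0048] | n 1 screw/row [-0.0079 -0.0175  0.0048 -0.0013 -0.0012  0.0012]
t 16.27 pos [0.4733 0.034  0.1583] F [0.3322 0.345  0.8232] op 0.683
tgt TCP [0.4563 0.0288 0.0646] | d in tool now [-0.0614 -0.0175  0.0708] | rot [-0.0013 -0.0012  0.0012] | d in final tool [-0.0614 -0.0175  0.0709] | n 2 screw/row [-0.0307 -0.0087  0.0354 -0.0007 -0.0006  0.0006]
[ 0.6367  0.436  -0.5149  2.037  -0.5394  0.9903  0.6285]
scene 101 ((0.4621149003505707, -0.03153165429830551), (0.03929543495178223, 0.11988210678100586), 8.01239013671875)
side 58 ((0.46439698338508606, -0.030428960919380188), (0.036882564425468445, 0.12335746735334396), 7.457854270935059)
```

View pics/wrist5.png

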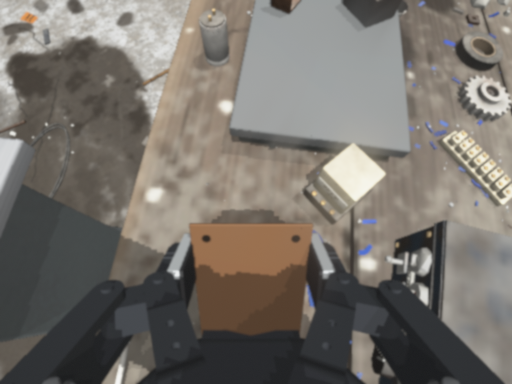

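The wrist view shows the barrier held squarely, upper edge at (192–310,224), relay clear at (345,180). I'll align above the groove and lower it.

```bash
sed -i 's/^vb=np.array.*/vb=np.array([.4633,-.031]); vy=np.deg2rad(7.2)/' h.py; python3 shift.py '[{"tx": -0.128,"ty": -0.28,"tz": 0.08},{"tx": -0.288,"tz": 0.352},{"tx": -0.288,"tz": 0.352},{},{}]'; python3 - <<'E'
from h import *
R=Rt(np.pi/2+vy,np.pi/4-.105)
plan(vgrip(.022,.001,.002),R,-.011); print(robot.read_state()["joint_pos"])
E
```

```text
time_s: 17.05
eef_pos: [0.4565, 0.0283, 0.0939]
tcp_rot: [-1.699, -1.923, -0.603]
contact_force: [0.6, -0.2, -0.3]
opening: 0.682
gripper_force: 43.1
t 17.05 pos [0.4565 0.0283 0.0939] F [ 0.6304 -0.1957 -0.2877] op 0.682
tgt TCP [0.4559 0.0278 0.0646] | d in tool now [-0.0188 -0.0007  0.0225] | rot [ 0.0024 -0.0008 -0.0013] | d in final tool [-0.0188 -0.0007  0.0225] | n 1 screw/row [-0.0188 -0.0007  0.0225  0.0024 -0.0008 -0.0013]
[ 0.6462  0.5295 -0.5065  2.0958 -0.536   0.8657  0.7082]
```

Scaled: 0.011 m is 0.176, -0.009 m is -0.144.

```bash
python3 shift.py '[{"tx": -0.144,"ty": -0.0112,"tz": 0.176},{"tx": -0.104,"tz": 0.128},{}]'; python3 shift.py '[{"tx": -0.0288,"tz": 0.032},{}]'; python3 shift.py '[{"tx": -0.0288,"tz": 0.032},{}]'
```

```text
time_s: 17.42
eef_pos: [0.4556, 0.0281, 0.068]
tcp_rot: [-1.699, -1.922, -0.603]
contact_force: [1.5, 0.1, 0.4]
opening: 0.68
gripper_force: 43.1
time_s: 17.68
eef_pos: [0.4563, 0.0276, 0.0661]
tcp_rot: [-1.7, -1.923, -0.604]
contact_force: [-0.8, -0.7, 0.7]
opening: 0.683
gripper_force: 43.1
time_s: 17.92
eef_pos: [0.457, 0.0269, 0.0638]
tcp_rot: [-1.701, -1.923, -0.604]
contact_force: [0.6, -7.1, 10.1]
opening: 0.682
gripper_force: 44.0
```

```bash
python3 shift.py '[{"tz": -0.0128},{}]'; python3 shift.py '[{},{},{}]' 1.0;  python3 shift.py '[{"tz": -0.48},{"tz": -0.8},{"tz": -0.64},{},{}]'; cat > lean.py <<'E'
from h import *
def lean(names):
    for n in names:
        im,d,p=grab(n); W=cloud(d,p); save(f"pics/{n}_lean{robot.read_state()['time_s']:.0f}.png",im); im=im.astype(int)
        m=(im[...,0]-im[...,2]>40)&(np.linalg.norm(W-(groove-.048*b),axis=-1)<.075)&(W[...,2]>.03)
        nl,l,st,_=cv2.connectedComponentsWithStats(m.astype(np.uint8)); 
        if nl<2: print(n,"none"); continue
        i=1+np.argmax(st[1:,4]); P=W[l==i]; c=np.median(P,0)
        for _ in range(4):
            U,S,V=np.linalg.svd(P-c,full_matrices=False); P=P[abs((P-c)@V[2])<.005]; c=P.mean(0)
        r=cv2.minAreaRect(((P-c)@V[:2].T).astype(np.float32)); B=cv2.boxPoints(r)@V[:2]+c
        print(n,len(P),"normal",V[2],"size",r[1],"centre",B.mean(0)); print(B)
    print("expected centre top face",groove-.048*b+.002*nf,"upper end",groove-.096*b+.001*nf)
E
python3 - <<'E'
from lean import *
lean(["scene","side","wrist"])
E
```

```text
time_s: 18.18
eef_pos: [0.4566, 0.0269, 0.0641]
tcp_rot: [-1.701, -1.923, -0.604]
contact_force: [1.3, -4.1, 3.6]
opening: 0.681
gripper_force: 43.7
time_s: 18.55
eef_pos: [0.4559, 0.0274, 0.0639]
tcp_rot: [-1.699, -1.923, -0.603]
contact_force: [0.0, -0.5, -0.5]
opening: 1.003
gripper_force: 0.0
time_s: 19.18
eef_pos: [0.4648, -0.0472, 0.1567]
tcp_rot: [-1.699, -1.922, -0.603]
contact_force: [-0.4, 0.8, -0.6]
opening: 1.001
gripper_force: 0.0
scene noneTraceback (most recent call last):
  File "<stdin>", line 2, in <module>
  File "lean.py", line 10, in lean
    U,S,V=np.linalg.svd(P-c,full_matrices=False); P=P[abs((P-c)@V[2])<.005]; c=P.mean(0)
                                                                ~^^^
IndexError: index 2 is out of bounds for axis 0 with size 2
```

```bash
python3 - <<'E'
from h import *
im,d,p=grab("wrist"); im2,d2,p2=grab("scene")
c=cv2.resize(im2[150:220,255:330],(300,280),interpolation=cv2.INTER_CUBIC); o=np.zeros((384,812,3),np.uint8); o[:,:512]=im; o[:280,512:]=c; save("pics/l1.png",o[:,:800])
np.savez("l1.npz",W=cloud(d,p),im=im)
E
```

```text
(no output)
```

View pics/l1.png

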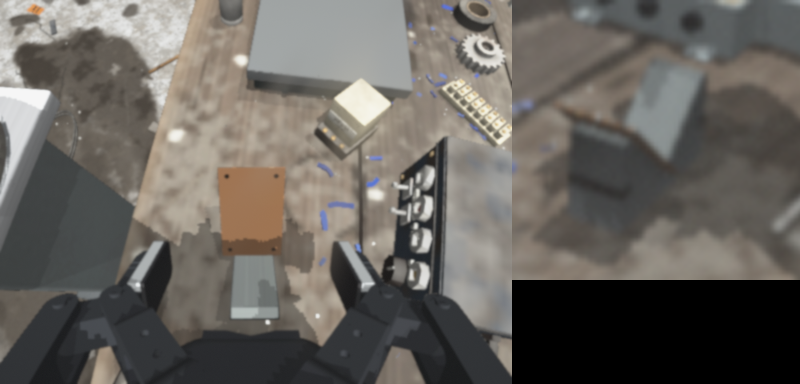

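The wrist view shows the barrier lying down the +y flank at (219–285, 167–255), lower end in the groove. The scene crop, edge-on, agrees. I'll measure it.

```bash
cat > lean.py <<'E'
from h import *
def lean(im,W):
    im=im.astype(int); m=(im[...,0]-im[...,2]>35)&(np.linalg.norm(W-(groove-.048*b),axis=-1)<.085)&(W[...,2]>.012)
    P=W[m]; c=np.median(P,0)
    for _ in range(4):
        U,S,V=np.linalg.svd(P-c,full_matrices=False); P=P[abs((P-c)@V[2])<.005]; c=P.mean(0)
    r=cv2.minAreaRect(((P-c)@V[:2].T).astype(np.float32)); B=cv2.boxPoints(r)@V[:2]+c
    print(len(P),"normal",V[2],"size",r[1],"centre",B.mean(0)); print(B)
    print("expected centre top face",groove-.048*b+.002*nf,"upper",groove-.096*b+.001*nf,"nf",nf)
E
python3 - <<'E'
from lean import *
from kin import *
np.set_printoptions(precision=4,suppress=True)
f=np.load("l1.npz"); lean(f["im"],f["W"])
R=Rt(np.pi/2+vy,-np.pi/4); print(robot.read_state()["joint_pos"])
t=vgrip(.022,0,.09); plan(t,R,-.011)
q=robot.read_state()["joint_pos"]
for a in(.09,0): c,x,e=ik(vgrip(.022,0,a)+.011*R.apply([0,0,1]),R,q,1); print(c,x)
E
```

```text
5467 normal [ 0.0916 -0.7     0.7083] size (0.060157328844070435, 0.09554098546504974) centre [ 0.4598 -0.0003  0.0553]
[[ 0.4938 -0.03    0.0215]
 [ 0.4854  0.0371  0.089 ]
 [ 0.4257  0.0295  0.0891]
 [ 0.4342 -0.0377  0.0217]]
expected centre top face [0.4592 0.0013 0.0534] upper [0.4549 0.0356 0.0866] nf [ 0.0886 -0.7015  0.7071]
[ 0.7302  0.4618 -0.4551  1.9871 -0.4786  1.0843  0.7139]
t 19.38 pos [ 0.4648 -0.0469  0.1565] F [ 0.6718  0.1483 -0.474 ] op 0.998
tgt TCP [0.4498 0.0756 0.1269] | d in tool now [0.0772 0.0003 0.1009] | rot [-0.0005 -1.4677 -0.0022] | d in final tool [ 0.1083  0.0005 -0.0664] | n 9 screw/row [ 0.0152  0.      0.0028 -0.0001 -0.1631 -0.0002]
1.1589279530190489e-05 [-0.4411  0.4903 -0.4424  2.1898  0.7689  1.2828 -1.3068]
1.4520064889107447e-05 [-0.3803  0.5964 -0.3777  2.2583  0.9287  1.1457 -1.395 ]
```

```bash
python3 shift.py '[{"tx": 0.24,"tz": 0.048,"ay": -0.147},{"tx": 0.24,"tz": 0.048,"ay": -0.147},{"tx": 0.24,"tz": 0.048,"ay": -0.147},{"tx": 0.24,"tz": 0.048,"ay": -0.147},{"tx": 0.24,"tz": 0.048,"ay": -0.147},{"tx": 0.24,"tz": 0.048,"ay": -0.147},{"tx": 0.24,"tz": 0.048,"ay": -0.147},{"tx": 0.24,"tz": 0.048,"ay": -0.147},{"tx": 0.24,"tz": 0.048,"ay": -0.147},{"tx": 0.24,"tz": 0.048,"ay": -0.147}]'; python3 shift.py '[{}]'; python3 - <<'E'
from lean import *
R=Rt(np.pi/2+vy,-np.pi/4); print(robot.read_state()["joint_pos"])
plan(vgrip(.022,0,.05),R,-.011)
E
```

```text
time_s: 20.62
eef_pos: [0.4485, 0.0899, 0.1322]
tcp_rot: [1.629, 1.844, -0.68]
contact_force: [-0.5, -1.2, 0.4]
opening: 0.998
gripper_force: 0.0
time_s: 20.75
eef_pos: [0.447, 0.0912, 0.1295]
tcp_rot: [1.625, 1.853, -0.684]
contact_force: [-0.6, -0.6, -0.1]
opening: 0.998
gripper_force: 0.0
[-0.4377  0.5118 -0.4222  2.0631  0.7703  1.3498 -1.2134]
t 20.75 pos [0.447  0.0912 0.1295] F [-0.6455 -0.6398 -0.1251] op 0.998
tgt TCP [0.4534 0.0476 0.0986] | d in tool now [-0.0091  0.0009  0.0531] | rot [-0.0016  0.0055  0.0056] | d in final tool [-0.0093  0.0009  0.053 ] | n 1 screw/row [-0.0092  0.0009  0.0531 -0.0016  0.0055  0.0056]
```

Scaled: 0.001 m is 0.016, 0.027 m is 0.432.

```bash
python3 shift.py '[{"tx": -0.08,"ty": 0.016,"tz": 0.416,"ay": 0.003,"az": 0.003},{"tx": -0.072,"tz": 0.432,"ay": 0.003,"az": 0.003},{},{}]'; python3 - <<'E'
from lean import *
R=Rt(np.pi/2+vy,-np.pi/4); print(robot.read_state()["joint_pos"])
plan(vgrip(.022,0,0),R,-.011)
im,d,p=grab("wrist"); save("pics/w6.png",im); lean(im,cloud(d,p))
E
```

```text
time_s: 21.25
eef_pos: [0.455, 0.045, 0.1022]
tcp_rot: [1.643, 1.845, -0.671]
contact_force: [0.5, -0.2, -0.6]
opening: 1.001
gripper_force: 0.0
[-0.3822  0.528  -0.3875  2.1189  0.8369  1.2591 -1.2317]
t 21.25 pos [0.455  0.045  0.1022] F [ 0.549  -0.2041 -0.5774] op 1.001
tgt TCP [0.4578 0.0125 0.0633] | d in tool now [ 0.0043 -0.0012  0.0506] | rot [-0.0016 -0.0038 -0.0094] | d in final tool [ 0.0045 -0.0013  0.0506] | n 1 screw/row [ 0.0044 -0.0013  0.0506 -0.0016 -0.0038 -0.0094]
262 normal [0.0014 0.036  0.9994] size (0.05852435901761055, 0.004122243262827396) centre [0.4551 0.0339 0.0879]
[[0.4844 0.0357 0.0878]
 [0.4839 0.0398 0.0876]
 [0.4258 0.0322 0.088 ]
 [0.4264 0.0281 0.0881]]
expected centre top face [0.4592 0.0013 0.0534] upper [0.4549 0.0356 0.0866] nf [ 0.0886 -0.7015  0.7071]
```

Scaled: 0.02 m is 0.32, 0.01 m is 0.16.

```bash
python3 shift.py '[{"tx": 0.048,"ty": -0.016,"tz": 0.32,"az": -0.006},{"tx": 0.032,"tz": 0.32,"az": -0.005},{"tz": 0.16},{},{}]'; python3 - <<'E'
from lean import *
plan(vgrip(.022,0,0),Rt(np.pi/2+vy,-np.pi/4),-.011)
E
python3 shift.py '[{},{},{},{},{}]' 0.0 40
```

```text
time_s: 21.92
eef_pos: [0.4579, 0.0136, 0.0629]
tcp_rot: [1.633, 1.856, -0.677]
contact_force: [-0.1, 0.6, 0.2]
opening: 0.995
gripper_force: 0.0
t 21.93 pos [0.4579 0.0136 0.0629] F [-0.0512  0.5588  0.2382] op 0.995
tgt TCP [0.4578 0.0125 0.0633] | d in tool now [-0.001  -0.0003  0.0005] | rot [-0.0013 -0.0028  0.0023] | d in final tool [-0.001  -0.0003  0.0005] | n 1 screw/row [-0.001  -0.0003  0.0005 -0.0013 -0.0028  0.0023]
time_s: 22.55
eef_pos: [0.458, 0.0138, 0.0632]
tcp_rot: [1.633, 1.855, -0.676]
contact_force: [-2.3, 2.7, 5.4]
opening: 0.688
gripper_force: 41.5
```

Scaled: -0.035 m is -0.56, -0.02 m is -0.32.

```bash
python3 shift.py '[{"tx": -0.224,"tz": -0.224},{"tx": -0.56,"tz": -0.56},{"tx": -0.56,"tz": -0.56},{"tx": -0.32,"tz": -0.32},{"ay": 0.157},{"ay": 0.157},{"ay": 0.157},{"ay": 0.157},{"ay": 0.157},{}]'; python3 - <<'E'
from h import *
from kin import *
np.set_printoptions(precision=4,suppress=True)
im=inhand(); q=robot.read_state()["joint_pos"]; print(q)
R=Rt(np.pi+.077); t=np.array([.570,-.276,.21]); plan(t,R,-.011)
c,x,e=ik(t+.011*R.apply([0,0,1]),R,q,1); print(c,x)
E
```

```text
time_s: 23.8
eef_pos: [0.4584, 0.0105, 0.2103]
tcp_rot: [-2.08, -2.349, -0.001]
contact_force: [0.0, 0.7, -0.8]
opening: 0.688
gripper_force: 43.0
inhand n 182 normal(tool) [ 0.7056 -0.0044  0.7086] size (0.05720546469092369, 0.003376886947080493)
corners(tool)
 [[-0.0035  0.0293 -0.031 ]
 [-0.0012  0.0293 -0.0334]
 [-0.0013 -0.0279 -0.0336]
 [-0.0037 -0.0279 -0.0312]]
[ 0.1614  0.1241 -0.3495  2.0856  0.0509  0.9425 -0.0927]
t 23.85 pos [0.4582 0.0116 0.2101] F [-0.2849  0.8326 -1.0685] op 0.687
tgt TCP [ 0.57  -0.276  0.199] | d in tool now [-0.2992  0.0757  0.0106] | rot [-0.0013 -0.0028 -1.5248] | d in final tool [-0.0893 -0.2953  0.0111] | n 9 screw/row [-0.0329 -0.0186  0.0012 -0.0001 -0.0003 -0.1694]
8.270343414562372e-06 [ 0.8333  0.4595 -0.4981  1.6873  0.2459  1.0616  1.905 ]
```

Scaled: -0.03 m is -0.48, -0.0167 m is -0.2672.

```bash
python3 shift.py '[{"tx": -0.48,"ty": -0.2672,"tz": 0.016,"az": -0.1525},{"tx": -0.48,"ty": -0.2672,"tz": 0.016,"az": -0.1525},{"tx": -0.48,"ty": -0.2672,"tz": 0.016,"az": -0.1525},{"tx": -0.48,"ty": -0.2672,"tz": 0.016,"az": -0.1525},{"tx": -0.48,"ty": -0.2672,"tz": 0.016,"az": -0.1525},{"tx": -0.48,"ty": -0.2672,"tz": 0.016,"az": -0.1525},{"tx": -0.48,"ty": -0.2672,"tz": 0.016,"az": -0.1525},{"tx": -0.48,"ty": -0.2672,"tz": 0.016,"az": -0.1525},{"tx": -0.48,"ty": -0.2672,"tz": 0.016,"az": -0.1525},{"tx": -0.48,"ty": -0.2672,"tz": 0.016,"az": -0.1525}]'; python3 shift.py '[{},{}]' >/dev/null; python3 - <<'E'
from h import *
im=inhand(); save("pics/w7.png",im.astype(np.uint8))
plan([.570,-.276,.21],Rt(np.pi+.077),-.011); print(robot.read_state()["joint_pos"])
im,d,p=grab("wrist"); np.savez("w7.npz",W=cloud(d,p),im=im)
for n in("scene","side"):
    im,d,p=grab(n); np.savez(n+"7.npz",W=cloud(d,p),im=im); save(f"pics/{n}7.png",im)
E
```

```text
time_s: 25.1
eef_pos: [0.5526, -0.2836, 0.1987]
tcp_rot: [0.136, -3.134, -0.001]
contact_force: [-0.3, 0.3, -0.8]
opening: 0.691
gripper_force: 43.0
inhand n 253 normal(tool) [-0.7601 -0.0001 -0.6498] size (0.05731026455760002, 0.003415132639929652)
corners(tool)
 [[-0.0029  0.0276 -0.0314]
 [-0.0007  0.0276 -0.0339]
 [-0.0007 -0.0297 -0.0339]
 [-0.0029 -0.0297 -0.0313]]
t 25.4 pos [ 0.5514 -0.2827  0.1988] F [ 0.0448 -0.2186 -0.2877] op 0.692
tgt TCP [ 0.57  -0.276  0.199] | d in tool now [-0.0191  0.0052 -0.0002] | rot [ 0.0018 -0.0039  0.0037] | d in final tool [-0.0191  0.0053 -0.0002] | n 1 screw/row [-0.0191  0.0053 -0.0002  0.0018 -0.0039  0.0037]
[ 0.5902  0.392  -0.2823  1.7565  0.1255  1.015   1.9129]
```

View pics/w7.png

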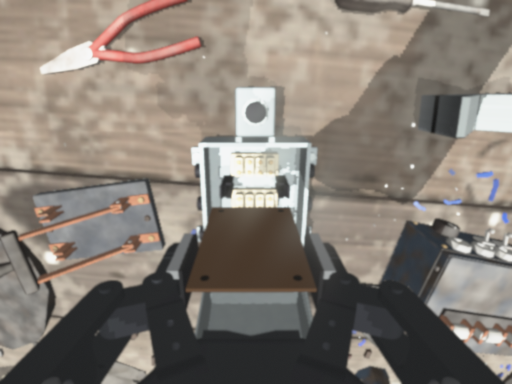

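The wrist view shows the open box below. The empty guides' black heads are at (226,187) and (283,187), the front rim at row 142, and the side rims at columns 203 and 309. Now I'll measure the slot.

```bash
python3 - <<'E'
from h import *
f=np.load("w7.npz"); W=f["W"]; im=f["im"].astype(int); z=W[...,2]
for (a,bq) in((215,240),(272,297)):
    s=np.s_[172:204,a:bq]; m=(im[s].sum(-1)<130)&(z[s]>.03)&(z[s]<.06); P=W[s][m]; v,u=np.nonzero(m)
    print(m.sum(),"px u",u.min()+a,u.max()+a,"v",v.min()+172,v.max()+172,"mean",P.mean(0),"x",np.percentile(P[:,0],[3,97]),"y",np.percentile(P[:,1],[3,97]),"z",np.percentile(P[:,2],[3,97]))
m=np.zeros(z.shape,bool); m[135:225,192:320]=1; m&=(abs(z-.046)<.005)&(im.sum(-1)>300)
P=W[m]; print(m.sum(),cv2.minAreaRect(P[:,:2].astype(np.float32)))
y=np.deg2rad(4.4); B=np.array([[np.cos(y),np.sin(y)],[-np.sin(y),np.cos(y)]]); c=np.array([.592,-.2745])
Q=(P[:,:2]-c)@B.T; print("box frame x",np.percentile(Q[:,0],[0,2,10,50]),"y",np.percentile(Q[:,1],[0,1,5,95,99,100]), "z",np.median(P[:,2]))
L=Q[(Q[:,1]<-.04)];Rr=Q[Q[:,1]>.04]; 
for X in(L,Rr): X=X[X[:,0]>-.06]; print(len(X), np.polyfit(X[:,0],X[:,1],1),np.percentile(X[:,1],[2,98]))
for r in(180,184,187,190,194): print(r,im[r,216:296:3].sum(-1))
E
python3 - <<'E'
import cv2
a=cv2.imread('pics/w7.png')[130:230,185:325]; cv2.imwrite('pics/w7c.png',cv2.resize(a,None,fx=5,fy=5,interpolation=cv2.INTER_CUBIC))
E
```

```text
Traceback (most recent call last):
ValueError: zero-size array to reduction operation minimum which has no identity
```

View pics/w7c.png

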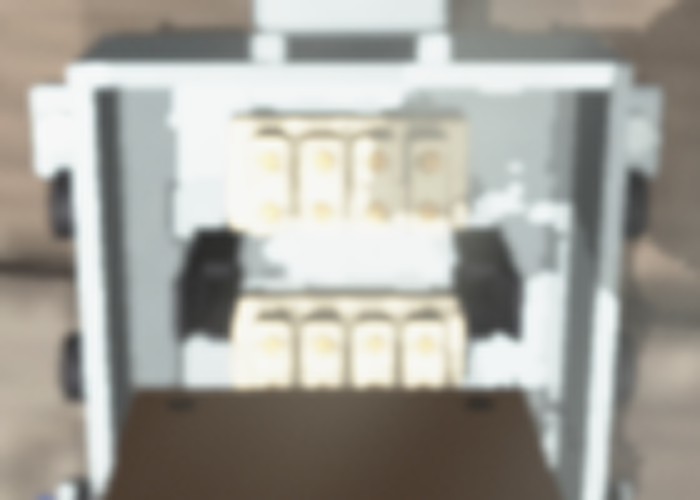

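The crop shows both guides (left at px 221–233, right at 276–289, rows 176–198), with the channel between the terminal rows.

```bash
python3 - <<'E'
from h import *
f=np.load("w7.npz"); W=f["W"]; im=f["im"].astype(int); z=W[...,2]
print(im[187,218:238].sum(-1),z[187,218:238].round(3)); print(im[174:202,227].sum(-1),z[174:202,227].round(3)); print(z[174:202,282].round(3)); print(W[174:202,282,0].round(4))
for (a,bq) in((215,240),(272,297)):
    s=np.s_[172:204,a:bq]; m=(im[s].sum(-1)<230)&(z[s]>.02)&(z[s]<.06); P=W[s][m]; v,u=np.nonzero(m)
    if m.sum(): print(m.sum(),"px u",u.min()+a,u.max()+a,"v",v.min()+172,v.max()+172); Pt=P[P[:,2]>np.percentile(P[:,2],98)-.006]; print("top pts",len(Pt),cv2.minAreaRect(Pt[:,:2].astype(np.float32)),Pt[:,2].min(),Pt[:,2].max())
m=np.zeros(z.shape,bool); m[135:225,192:320]=1; m&=(abs(z-.046)<.005)&(im.sum(-1)>300)
P=W[m]; 
y=np.deg2rad(4.4); B=np.array([[np.cos(y),np.sin(y)],[-np.sin(y),np.cos(y)]]); c=np.array([.592,-.2745])
Q=(P[:,:2]-c)@B.T; print("box frame x",np.percentile(Q[:,0],[0,2,10,50]),"y",np.percentile(Q[:,1],[0,1,5,95,99,100]), "z",np.median(P[:,2]))
for X in(Q[Q[:,1]<-.045],Q[Q[:,1]>.045]): X=X[X[:,0]>-.06]; print(len(X), np.polyfit(X[:,0],X[:,1],1),np.percentile(X[:,1],[2,98]))
X=Q[Q[:,0]<-.06]; X=X[abs(X[:,1])<.05]; print(len(X),np.polyfit(X[:,1],X[:,0],1),np.percentile(X[:,0],[2,98]))
E
```

```text
[513 425 313 218 164 147 153 154 146 143 150 157 166 179 239 374 501 539
 539 554] [0.005 0.047 0.049 0.049 0.048 0.045 0.043 0.041 0.037 0.023 0.024 0.025
 0.024 0.026 0.024 0.015 0.006 0.006 0.006 0.004]
[674 484 251 148 133 132 132 141 172 210 208 178 154 143 145 151 162 169
 174 181 191 203 258 386 563 674 702 703] [0.006 0.008 0.012 0.017   nan 0.026 0.029 0.033 0.035 0.043 0.043 0.04
 0.022 0.023 0.028 0.032 0.035 0.037 0.037 0.039 0.041 0.042 0.044 0.044
 0.006 0.006 0.006 0.005]
[0.006 0.01  0.013 0.017 0.021 0.025 0.029 0.034 0.035 0.042 0.042 0.039
 0.031 0.033 0.032 0.033 0.035 0.037 0.038 0.038 0.039 0.042 0.043 0.044
 0.005 0.006 0.006 0.006]
[0.5608 0.561  0.5614 0.5615 0.5616 0.5615 0.5616 0.5613 0.5621 0.5611
 0.5623 0.5646 0.568  0.5687 0.5702 0.5712 0.5715 0.5722 0.5729 0.574
 0.5749 0.5751 0.576  0.5766 0.5924 0.5933 0.5944 0.5961]
168 px u 221 232 v 178 196
top pts 53 ((0.570944607257843, -0.31097033619880676), (0.00795034971088171, 0.016395283862948418), 63.8994255065918) 0.042860729051049005 0.04931629373513381
116 px u 278 287 v 179 195
top pts 43 ((0.567499041557312, -0.24398168921470642), (0.01223708875477314, 0.0029000446666032076), 6.107063293457031) 0.04238623507905235 0.048931113908979564
box frame x [-0.0818 -0.0815 -0.074  -0.065 ] y [-0.06   -0.0596 -0.0588  0.0555  0.0563  0.0569] z 0.046212447168065274
304 [-0.0015 -0.0575] [-0.0597 -0.0556]
319 [-0.0003  0.0541] [0.0523 0.0564]
618 [-0.0006 -0.0737] [-0.0816 -0.07  ]
```

```bash
python3 - <<'E'
from h import *
f=np.load("w7.npz"); W=f["W"]; im=f["im"].astype(int)
s=robot.read_state(); R=Rn.from_rotvec(s["tcp_rot"]); T=R.inv().apply((W-s["eef_pos"]).reshape(-1,3)).reshape(W.shape)
m=np.zeros(W.shape[:2],bool); m[203:292,185:318]=1; m&=(im[...,0]-im[...,2]>15)&(abs(T[...,0])<.015)&(T[...,2]>-.04)
P=T[m]; print(m.sum())
A=np.c_[P[:,2],P[:,1],np.ones(len(P))]
for _ in range(4):
    k=np.linalg.lstsq(A,P[:,0],rcond=None)[0]; r=P[:,0]-A@k; g=abs(r)<.002; A,P=A[g],P[g]
print("x = k*[z,y,1]",k,len(P),"z range",np.percentile(P[:,2],[0,1,99,100]),"x at z=.064",k[0]*.064+k[2],"at 0",k[2])
low=P[P[:,2]>.058]; print("low y",np.percentile(low[:,1],[1,99])); mid=P[abs(P[:,2]-.02)<.01]; print(np.percentile(mid[:,1],[1,99]))
E
```

```text
8707
x = k*[z,y,1] [-0.0003  0.001  -0.0016] 8702 z range [-0.0336 -0.0324  0.0602  0.0638] x at z=.064 -0.0016285695444515497 at 0 -0.0016088367662019578
low y [-0.0286  0.0265]
[-0.0289  0.028 ]
```

```bash
python3 - <<'E'
from h import *
plan([.5685,-.2772,.125],Rt(np.pi+.0768),0)
E
```

```text
t 25.55 pos [ 0.5514 -0.2834  0.1994] F [-0.0402 -0.7537 -0.2538] op 0.689
tgt TCP [ 0.5685 -0.2772  0.125 ] | d in tool now [-0.0178  0.0047  0.0743] | rot [ 0.0015 -0.0029  0.0037] | d in final tool [-0.0176  0.0049  0.0744] | n 2 screw/row [-0.0088  0.0024  0.0372  0.0008 -0.0015  0.0019]
```

Units first: shifts go in shares of 62.5 mm. So 0.037 m is 0.592, -0.0089 m is -0.1424.

```bash
python3 shift.py '[{"tx": -0.1424,"ty": 0.0384,"ax": 0.0015,"ay": -0.003,"az": 0.0037},{"tx": -0.1424,"ty": 0.0384},{"tz": 0.592},{"tz": 0.592},{},{}]'; python3 - <<'E'
from h import *
plan([.5685,-.2772,.110],Rt(np.pi+.0768),0)
E
```

```text
time_s: 26.3
eef_pos: [0.5699, -0.2778, 0.1263]
tcp_rot: [-0.121, 3.138, 0.0]
contact_force: [0.5, -0.3, 0.2]
opening: 0.684
gripper_force: 43.2
t 26.3 pos [ 0.5699 -0.2778  0.1263] F [ 0.4967 -0.3199  0.1928] op 0.684
tgt TCP [ 0.5685 -0.2772  0.11  ] | d in tool now [0.0014 0.0007 0.0163] | rot [0.0001 0.0013 0.0001] | d in final tool [0.0013 0.0007 0.0163] | n 1 screw/row [0.0013 0.0007 0.0163 0.0001 0.0013 0.0001]
```

```bash
python3 shift.py '[{"tx": 0.0208,"ty": 0.0112,"tz": 0.096},{"tz": 0.128},{}]'; python3 shift.py '[{"tz": 0.08},{"tz": 0.08},{}]'
```

```text
time_s: 26.68
eef_pos: [0.5673, -0.2771, 0.1106]
tcp_rot: [0.12, -3.139, -0.001]
contact_force: [-0.3, -0.3, -0.9]
opening: 0.685
gripper_force: 43.2
time_s: 27.05
eef_pos: [0.5674, -0.2771, 0.1005]
tcp_rot: [0.12, -3.139, -0.001]
contact_force: [0.1, -0.2, -0.5]
opening: 0.686
gripper_force: 43.2
```

```bash
python3 shift.py '[{"tx": -0.016,"tz": 0.048},{"tz": 0.064},{}]'; python3 shift.py '[{"tz": 0.08},{"tz": 0.08},{}]'
```

```text
time_s: 27.42
eef_pos: [0.5684, -0.2771, 0.0937]
tcp_rot: [0.12, -3.139, -0.001]
contact_force: [-0.0, -0.4, -0.1]
opening: 0.688
gripper_force: 43.2
time_s: 27.8
eef_pos: [0.5683, -0.277, 0.0835]
tcp_rot: [0.12, -3.139, -0.001]
contact_force: [0.1, -0.1, -1.1]
opening: 0.689
gripper_force: 43.2
```

No contact at all. The lower end is now about 20 mm above the box underside, so I'll keep going down to the floor.

Scaled: 0.005 m is 0.08.

```bash
python3 shift.py '[{"tz": 0.08},{"tz": 0.08},{}]'; python3 shift.py '[{"tz": 0.048},{}]';python3 shift.py '[{"tz": 0.032},{}]'
```

```text
time_s: 28.18
eef_pos: [0.5683, -0.277, 0.0735]
tcp_rot: [0.12, -3.139, -0.001]
contact_force: [0.1, -0.7, -1.0]
opening: 0.688
gripper_force: 43.2
time_s: 28.42
eef_pos: [0.5685, -0.2771, 0.0709]
tcp_rot: [0.12, -3.139, -0.001]
contact_force: [-0.1, -0.7, -0.9]
opening: 0.685
gripper_force: 43.2
time_s: 28.68
eef_pos: [0.5686, -0.2771, 0.069]
tcp_rot: [-0.12, 3.139, 0.001]
contact_force: [0.4, -0.2, -1.4]
opening: 0.689
gripper_force: 43.2
```

Scaled: 0.001 m is 0.016.

```bash
python3 shift.py '[{"tz": 0.016},{}]'; python3 shift.py '[{"tz": 0.016},{}]'
```

```text
time_s: 28.92
eef_pos: [0.5691, -0.2771, 0.0687]
tcp_rot: [-0.12, 3.138, 0.0]
contact_force: [-1.6, 1.1, 7.8]
opening: 0.683
gripper_force: 43.7
time_s: 29.18
eef_pos: [0.5697, -0.2772, 0.0686]
tcp_rot: [-0.12, 3.137, -0.0]
contact_force: [-1.9, 3.0, 17.5]
opening: 0.688
gripper_force: 44.4
```

Floor contact is at the expected height. I'll ease off, release, lift straight up and check.

Scaled: -0.001 m is -0.016.

```bash
python3 shift.py '[{"tz": -0.016},{}]'; python3 shift.py '[{},{},{},{}]' 1.0; python3 shift.py '[{"tz": -0.48},{"tz": -0.8},{"tz": -0.96},{"tx": 0.48,"tz": -0.48},{"tx": 0.8},{},{}]'; python3 - <<'E'
from h import *
y=np.deg2rad(4.4); B=np.array([[np.cos(y),np.sin(y)],[-np.sin(y),np.cos(y)]]); c=np.array([.5931,-.2763])
o=np.zeros((384,800,3),np.uint8)
for n in("wrist","side","scene"):
    im,d,p=grab(n); W=cloud(d,p); i=im.astype(int)
    Q=np.concatenate([(W[...,:2]-c)@B.T,W[...,2:]],-1)
    m=(Q[...,2]>.06)&(Q[...,2]<.115)&(abs(Q[...,0])<.06)&(abs(Q[...,1])<.045)&(i[...,0]-i[...,2]>15); P=Q[m]
    for s in(-1,1):
        X=P[P[:,0]*s>0]
        if len(X): print(n,s,len(X),"x",np.percentile(X[:,0],[5,50,95]),"y",np.percentile(X[:,1],[1,99]),"z98",np.percentile(X[:,2],98))
    if n=="wrist": o[:,:512]=im
    if n=="scene": o[:320,512:]=cv2.resize(im[85:185,255:345],(288,320))
save("pics/fin.png",o)
E
```

```text
time_s: 29.42
eef_pos: [0.5691, -0.2772, 0.0687]
tcp_rot: [-0.12, 3.138, 0.0]
contact_force: [-1.0, 0.3, 8.8]
opening: 0.686
gripper_force: 43.8
time_s: 29.92
eef_pos: [0.5685, -0.2771, 0.068]
tcp_rot: [0.12, -3.139, -0.001]
contact_force: [-0.5, 0.2, 0.1]
opening: 1.001
gripper_force: 0.0
time_s: 30.8
eef_pos: [0.489, -0.2834, 0.2383]
tcp_rot: [-0.12, 3.139, 0.0]
contact_force: [0.8, 0.4, -0.7]
opening: 0.997
gripper_force: 0.0
wrist -1 923 x [-0.0227 -0.022  -0.0208] y [-0.0277  0.0281] z98 0.10190540494566863
wrist 1 968 x [0.0205 0.0217 0.0226] y [-0.0277  0.0285] z98 0.10214027817506552
side -1 5 x [-0.0227 -0.022  -0.0216] y [-0.0161  0.0349] z98 0.10204299829873893
side 1 4 x [0.0202 0.0204 0.021 ] y [0.0159 0.0251] z98 0.10378490611154319
scene -1 89 x [-0.0266 -0.0249 -0.0232] y [-0.0218  0.0314] z98 0.09969173417081836
scene 1 101 x [0.0166 0.0185 0.0209] y [-0.0276  0.0311] z98 0.10068872717162493
```

View pics/fin.png

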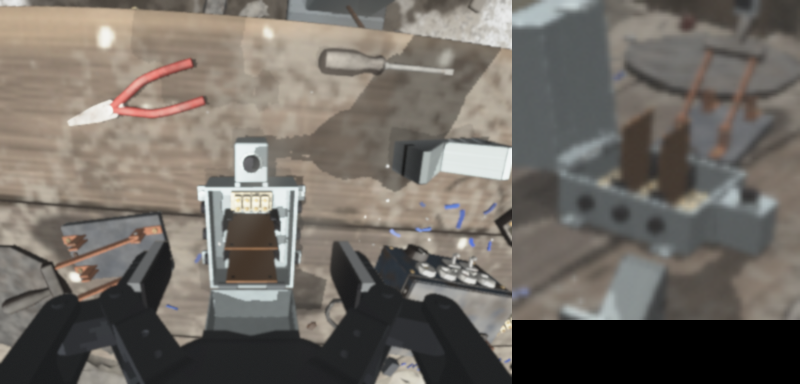

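The barrier stands upright at x = −22 mm with its top level with the fixed barrier (0.102 m for both). The cover is open and nothing else has moved, so I'm handing in.

```bash
python3 -c "
from bench import robot
print(robot.finish_job())"
```

```text
the job is handed in; nothing more can be done
None
```

The job is handed in: the cover is sprung open and the barrier, regripped from the V-block, stands upright and fully down in the empty guides; I saw none of the other items move, though I didn't re-measure them at the end.

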